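# Swap the nozzle on a hand vacuum at the repair stall

## Robot

A 6-joint arm with a two-finger parallel gripper is mounted at the origin on the work surface. World frame = base frame: x ahead of the robot, y to its left, z up, the work surface at z = 0. Lengths are in m, angles in rad, forces in N, time in s.
With the tool pointing down it reaches from about 0.35 to 0.975 m from the base axis. Payload 4.9 kg.
Tool frame: the origin (TCP) lies at the very end of the fingers, on their centre line; the grasp point (between the pads) lies 19 mm behind it; z points along the fingers, x is the direction in which the jaws open and shut, and the axes are right-handed (so a half turn about z gives the same grasp; the last joint's range is limited). The gripper opens to 85 mm and grips with 20 to 120 N. Pads are 22 mm wide; open, the fingers measure 114 mm over their backs; the gripper's body (76 mm by 85 mm) begins 54 mm behind the grasp point. The pads swing forward as they close: fully open they stand 13 mm farther back than shut.
Start: joints at [1.014, 0.053, 1.613, -0, 1.476, -0.119], TCP at [0.265, 0.566, 0.231] pointing down, gripper open.
Joint ranges: [-3.01, 3.01], [-1.01, 2.22], [0.06, 2.58], [-1.02, 4.17], [0.09, 2.62], [-3.14, 3.14]. Speed limits (rad/s): [2.57, 2.57, 3.14, 3.14, 3.14, 3.14].

## Interface

Orientations are given as a rotation vector (axis times angle).
In Python, from station import ctrl, get_image, calibration, job gives the robot as it stands.
- The arm moves only by the tool jog_arm, never from a script. Its argument "deltas" is a list of rows, each a list of 3 entries, a list of its own where there are three numbers: the turn, a rotation vector about the tool's x, y, z in degrees, then the shift along the tool's x, y, z in m, then the finger opening in m, from 0 to 0.0854. In form: [[[ax, ay, az], [tx, ty, tz], gripper], ...]. A call has 1 to 12 rows; each row is the pose to reach, as a shift and turn from the pose commanded when the call began, along the tool's axes at that moment; what a row does not reach only later rows make up. A row lasts 1/12 s, in which the tool goes at most 41.7 mm and 7.16 degrees, less where a joint would pass 70% of its speed; a pose out of reach is approached as far as the arm can. A call with a gripper value outside its range is refused whole. The fingers move at their own pace and stop on an object; "squeeze" is the grip in N (left out, the last holds). Time passes only in rows, so rows that repeat a pose let the fingers close. It gives the time, the measured TCP pose, the force and the opening at its end, in the units of the state.
- ctrl.get_obs(): the state, without advancing time (a new reading comes with each control period).
- get_image(name): name is "side" or "top"; returns the picture (384x512x3 uint8, red, green, blue); there is no depth.
- calibration(name): a dict with "mtx" (3x3 intrinsics, pixels), "k1" (the pictures are not rectified: a ray, as slopes to the right and down, at radius r is drawn at 1 + k1 r^2 times it, then the intrinsics apply), "origin" and "rotation" of the camera in the world. Camera axes: x right, y up, looking along -z (the intrinsics and any distortion apply to the point x, -y, -z); pixel columns grow to the right and rows downward; lengths in m; the calibration is good to about 2 mm. A picture is of the moment at which its call begins. calibration takes no time and is no camera call.
- job.finish_job(): hands the job in, once; it reports no verdict.
The state is a dict: "t": time; "q": joint angles; "dq": joint speeds; "effort": joint torques, N m; "tool_pos": TCP position; "tool_rot": TCP orientation; "contact_force": force on the tool from outside, world axes, zero at the start; "wrist_torque": the same for the moment, N m; "opening": finger opening in m.
Only numpy, scipy, OpenCV 4.12 (cv2) and the standard library are available. Lean on these libraries where they do the work, as an engineer would, in place of code of your own. Each camera call takes 0.05 s, during which the arm holds its last target.

## Task

Change the nozzle on the hand vacuum: pull the wide upholstery nozzle out of its mouth against its spring catches and stand it in the free hole of the wooden nozzle block, then fit the crevice nozzle in the vacuum, pushed fully home so that the catches click in. The vacuum sits on a spring and gives way when pushed; do not force it, leave the round nozzle in the block, and do not knock the glass bottle over.

Things in the scene. Friction and masses are not known exactly. Their poses are not given: they have to be found in the camera images.
- stand: Bench stand of the grey hand vacuum, base 170 x 170 mm, fixed; origin under its centre, front -x. The vacuum (84 mm across, loop handle behind) leans 32 degrees from vertical towards the stand's front in a sprung cup: pushed along its axis it sinks, from about 1.5 N on at 0.4 N per mm, up to 22 mm to a hard stop, and springs back when let go. Pulled or pushed sideways it stays.
- mouth (a point): Centre of the rim of the vacuum's mouth, about 0.26 m above the table. z runs out of the mouth along the socket's axis (the way a nozzle is drawn out), y is level, x points up and back. Socket: round blind hole 41 mm deep, 35 mm across at the rim, 33 at the bottom. Collar 49 mm across outside; catch housings on its +x and -x sides reach 36 mm from the axis, from 7 mm below the rim down.
- latch (a joint): One of the twin spring catches: round steel teeth standing 4 mm into the socket from its +x and -x sides, 11.5 mm below the rim. Value in m: 0 = sprung out (socket empty, or in the groove of a nozzle that is home), to 0.004 = pushed back by a nozzle's bead. A nozzle comes off at 8 to 25 N; going in, its bead meets the teeth 9 mm before home and needs 5 to 15 N to snap past.
- wide: Black T-shaped upholstery nozzle, 105 mm tall, 70 g, at first snapped into the mouth. Origin: tip of its spigot; z up its axis, away from the spigot. Spigot 36 mm long, tapered: 23 mm across at the tip, 26 at 3 mm, 28 at 13 mm, snap bead 31.6 at 18 mm, groove 22 to 27 mm up, 32.4 at the top; then a flange 42 mm across, 5 mm thick. Home: origin 36 mm below the rim on the socket's axis.
- wide_head (a point): Where to grip the wide nozzle: centre of its flat head, 89 mm above the spigot's tip (axes as the nozzle's). The head is 32 mm thick along x, 100 mm long along y, and spans 74 to 104 mm above the tip.
- crevice: Black crevice nozzle, 132 mm tall, 55 g, at first spigot down in a hole of the block. Same spigot and flange as the wide nozzle, same origin (spigot tip) and z. Home in the vacuum: origin 36 mm below the rim on the socket's axis, any turn about it.
- blade (a point): Where to grip the crevice nozzle: in its flat blade, 98 mm above the spigot's tip (axes as the nozzle's). The blade is 17 mm thick along x, 44 mm wide along y, begins 74 mm above the tip and ends in a slant, 132 mm up at the +y edge, 118 mm at the -y edge.
- cup: Black round cup nozzle, flaring to 58 mm across at its top, 92 mm tall; stays in the block. Same spigot, origin at its tip, z up.
- caddy: Plywood nozzle block, 90 mm (x) x 280 mm (y) x 44 mm high, fixed; origin under its centre. Three holes 38 mm across, 38 mm deep, in a row along y; two hold the crevice and cup nozzles, one is free. A nozzle stands with its flange on the top face, its origin 8 mm above the table.
- hole0 (a point): Centre of the block's hole at y = -90 mm in the block, at its top face.
- hole1 (a point): Centre of the middle hole, at the block's top face.
- hole2 (a point): Centre of the hole at y = +90 mm in the block, at its top face.
- vase: Amber glass bottle, 62 mm across, 150 mm tall, standing beyond the work, near the middle. Origin: centre of its underside.
Mind the look-alikes: they are no part of the job. Leave any turquoise look-alike of the wide alone. Leave any purple look-alike of the crevice alone.

How it is judged:
On the way, in this order (a step that is already met when the one before it is completed fails the run):
1. the wide nozzle is drawn out of the vacuum's mouth (distance between wide and mouth above 0.05 m), for 0.1 s.
2. the crevice nozzle is home in the vacuum and the catch has clicked in (z of crevice in the frame of mouth between -0.039 and -0.034 m and distance between crevice and mouth below 0.04 m and angle between the z axis of crevice and the z axis of mouth, either way round below 0.07 rad and x of crevice in the frame of mouth between -0.005 and 0.005 m and y of crevice in the frame of mouth between -0.005 and 0.005 m and value of joint latch below 0.0012 m), for 0.2 s.
At the end, for the whole second after the job is handed in: Crevice nozzle home in the vacuum: flange within 2 mm of the rim, axis within 5 mm and 4 degrees, catch sprung back (within 1.2 mm). Wide and cup nozzles each upright (7 degrees) in a hole of the block, fully down (tip under 13 mm, within 7 mm of centre). All at rest, let go (all of step 2 and angle between each of wide, cup's own z axis and vertical below 0.12 rad and height (world z) of each of wide, cup below 0.013 m and (horizontal distance between wide and hole0 below 0.007 m or horizontal distance between wide and hole1 below 0.007 m or horizontal distance between wide and hole2 below 0.007 m) and (horizontal distance between cup and hole0 below 0.007 m or horizontal distance between cup and hole1 below 0.007 m or horizontal distance between cup and hole2 below 0.007 m) and linear speed of each of wide, crevice below 0.02 m/s); the robot touches nothing.
It fails at once if the vacuum is forced (over 100 N of contact) (contact force between vac and anything else above 100 N).
It fails at once if the round nozzle is lifted or knocked out of the block (height (world z) of cup above 0.03 m).
It fails at once if the glass bottle is knocked over (angle between vase's own z axis and vertical above 0.6 rad).
It also fails if it takes over 64 s, if anything falls off the work surface, if the arm or the gripper's body presses on something with over 40 N, if the wrist force passes 120 N, or if a joint passes its speed limit or range.

## Working session

There is one attempt and no reset: what is moved stays moved. The work goes in short steps, Python scripts to look and compute and a tool call to move; the robot and the scene stay as the last step left them, time stands still between calls to the robot, and variables do not carry over. Pictures are saved under pics/ and viewed, and the job is handed in when it is done.

Besides the shell and the picture viewer there is one more tool, called by a JSON object that holds its "api" and its "payload", one argument or row to a line. jog_arm: Moves the arm, as the interface text tells. Its arguments: {"type":"object","properties":{"deltas":{"type":"array","items":{"type":"array"}},"squeeze":{"type":"number"}},"required":["deltas"]}

```bash
ls; mkdir -p pics; python3 - <<'E'
from station import ctrl, get_image, calibration, job
import cv2
print(ctrl.get_obs())
for n in ("side","top"):
    c=calibration(n); print(n,c)
    im=get_image(n); cv2.imwrite(f"pics/{n}0.png",im[:,:,::-1])
E
```

```text
pics
{'t': 0.0, 'q': array([ 1.01401923e+00,  5.33726061e-02,  1.61429292e+00, -9.50899909e-06,
        1.47599934e+00, -1.18980365e-01]), 'dq': array([-0.00031677, -0.00042441,  0.00084396, -0.00017406, -0.00116593,
       -0.00053223]), 'effort': array([-2.47220305e-04, -3.93699038e+01, -3.70168269e+01, -1.46591028e-04,
        7.42087956e-03,  8.40321434e-06]), 'tool_pos': array([0.26462508, 0.56552667, 0.2300539 ]), 'tool_rot': array([ 2.65006187,  1.68555064, -0.0029272 ]), 'contact_force': array([ 0.07976453, -0.1817319 ,  0.38331009]), 'wrist_torque': array([ 0.00645648, -0.03241306,  0.02206768]), 'opening': 0.08550648828793266}
side {'mtx': array([[353.35236769,   0.        , 256.02928803],
       [  0.        , 353.35236769, 193.15579801],
       [  0.        ,   0.        ,   1.        ]]), 'k1': -0.022688099809166595, 'origin': array([0.37652492, 0.56469482, 0.78555489]), 'rotation': array([ 0.13540473, -1.08922301, -2.688251  ])}
top {'mtx': array([[369.21824553,   0.        , 261.49313741],
       [  0.        , 369.21824553, 201.22893129],
       [  0.        ,   0.        ,   1.        ]]), 'k1': -0.02255928227467096, 'origin': array([0.45065447, 0.01002477, 1.14565297]), 'rotation': array([ 0.06333932, -0.03894893, -1.57534031])}
```

View pics/side0.png

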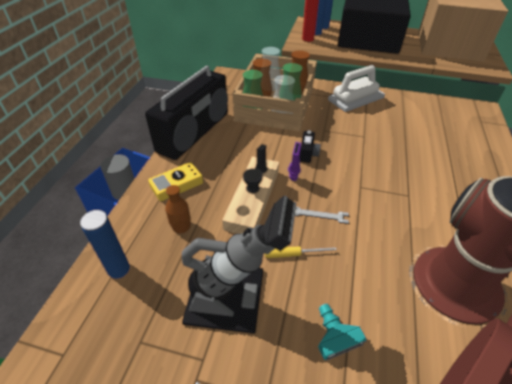

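View pics/top0.png

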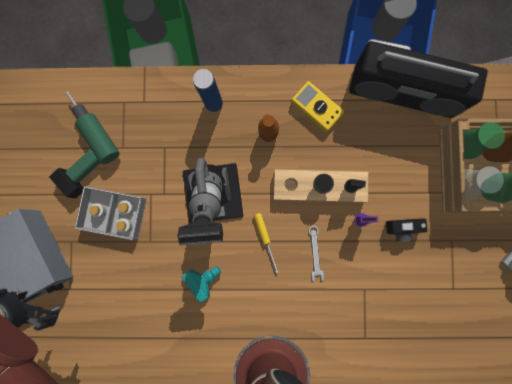

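```bash
cat > h.py <<'E'
import numpy as np, cv2
from scipy.spatial.transform import Rotation as R
from station import ctrl, get_image, calibration, job
C={n:calibration(n) for n in("side","top")}
F=np.diag([1.,-1,-1])
def proj(n,P):
    c=C[n];p=(np.atleast_2d(P)-c["origin"])@R.from_rotvec(c["rotation"]).as_matrix()@F
    s=p[:,:2]/p[:,2:];r2=(s**2).sum(1,keepdims=True);s=s*(1+c["k1"]*r2)
    return s*[c["mtx"][0,0],c["mtx"][1,1]]+c["mtx"][:2,2]
def ray(n,uv):
    c=C[n];uv=np.array(uv,float).reshape(1,1,2)
    d=cv2.undistortPoints(uv,c["mtx"],np.array([c["k1"],0,0,0.]))[0,0]
    v=R.from_rotvec(c["rotation"]).as_matrix()@F@np.array([*d,1]);return c["origin"],v/np.linalg.norm(v)
def onz(n,uv,z):
    o,v=ray(n,uv);return o+v*(z-o[2])/v[2]
def tri(uvs,uvt):
    a,u=ray("side",uvs);b,v=ray("top",uvt)
    A=np.stack([u,-v],1);s=np.linalg.lstsq(A,b-a,rcond=None)[0]
    p,q=a+u*s[0],b+v*s[1];return (p+q)/2,np.linalg.norm(p-q)
def crop(n,box,k,name,src=None):
    im=get_image(n) if src is None else cv2.imread(src)[:,:,::-1]
    x0,y0,x1,y1=box;cv2.imwrite(name,cv2.resize(im[y0:y1,x0:x1,::-1],None,fx=k,fy=k,interpolation=cv2.INTER_CUBIC))
    return im
E
python3 - <<'E'
from h import *
crop("top",(165,145,265,255),7,"pics/t1.png","pics/top0.png")
crop("top",(260,150,385,250),6,"pics/t2.png","pics/top0.png")
crop("side",(170,180,310,340),5*0.74,"pics/s1.png","pics/side0.png")
crop("side",(210,120,330,250),4.6,"pics/s2.png","pics/side0.png")
E
```

```text
(no output)
```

View pics/t1.png

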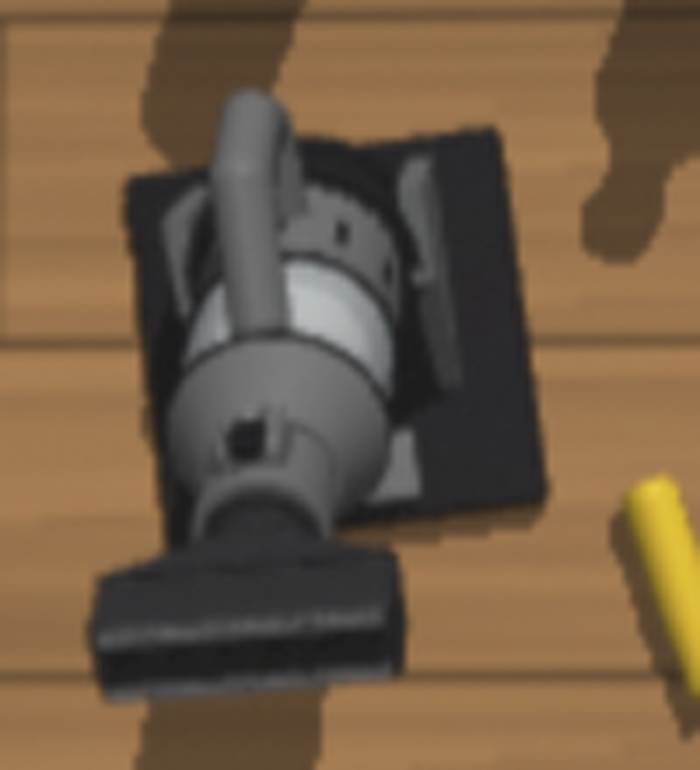

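View pics/t2.png

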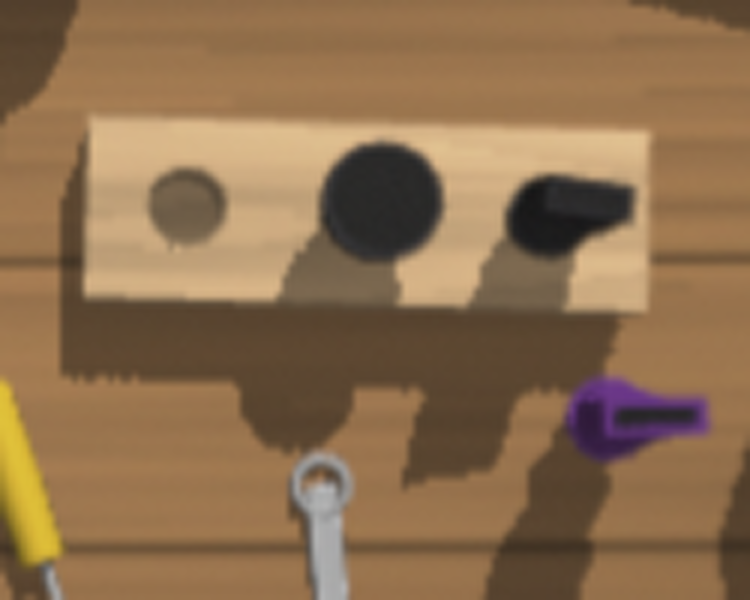

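View pics/s1.png

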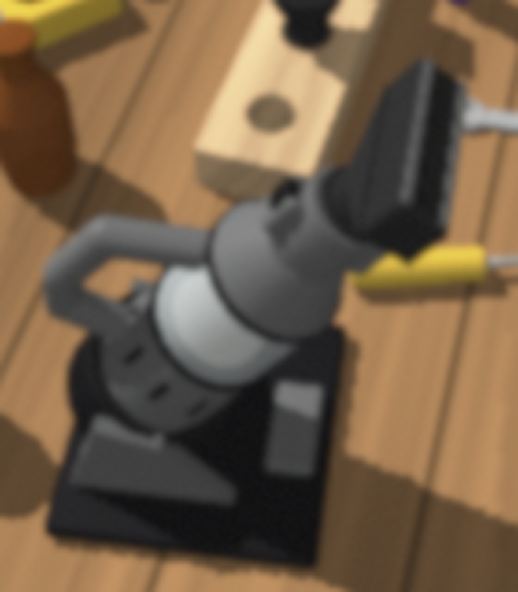

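View pics/s2.png

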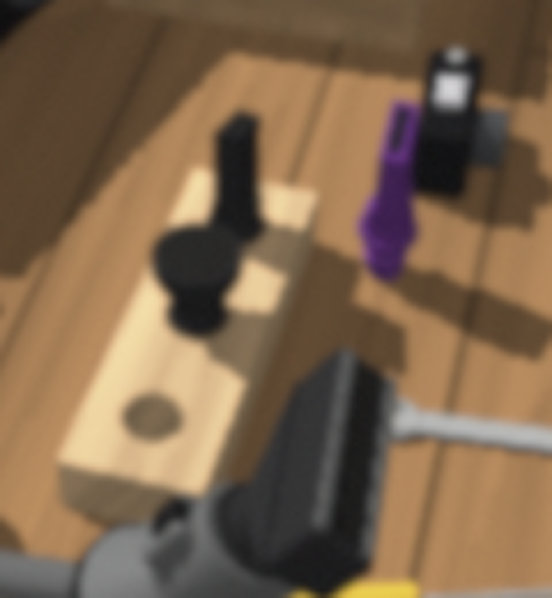

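```bash
python3 - <<'E'
from h import *
T=lambda x,y:(165+x/7,145+y/7)
S=lambda x,y:(170+x/3.7,180+y/3.7)
T2=lambda x,y:(260+x/6,150+y/6)
S2=lambda x,y:(210+x/4.6,120+y/4.6)
print("stand +x+y",tri(S(50,535),T(128,180)))
print("stand -x-y",tri(S(343,330),T(545,505)))
print("stand +x-y top at z=.01",onz("top",T(495,128),.012), onz("side",S(315,565),.012))
# head outer face candidates
print("hole2",onz("top",T2(187,206),.044),tri(S2(152,416),T2(187,206)),onz("side",S2(152,416),.044))
for nm,p in dict(a=(90,117),b=(650,130),c=(647,312),d=(83,298)).items(): print("block",nm,onz("top",T2(*p),.044))
print("cup top",onz("top",T2(382,202),.1))
E
```

```text
stand +x+y (array([ 0.62233991,  0.27314507, -0.00237458]), np.float64(0.0016931931005463017))
stand -x-y (array([0.47863453, 0.0860762 , 0.00074981]), np.float64(0.004978156505492471))
stand +x-y top at z=.01 [0.64300674 0.10688742 0.012     ] [0.45682447 0.25500548 0.012     ]
hole2 [ 0.57271765 -0.06219495  0.044     ] (array([ 0.5744702 , -0.06243203,  0.03738987]), np.float64(0.002068178221159715)) [ 0.57374762 -0.05677222  0.044     ]
block a [ 0.61784636 -0.01409615  0.044     ]
block b [ 0.60950164 -0.29385837  0.044     ]
block c [ 0.51838468 -0.29018595  0.044     ]
block d [ 0.52696599 -0.00996174  0.044     ]
cup top [ 0.56784859 -0.15083207  0.1       ]
```

```bash
python3 - <<'E'
from h import *
for n,b,k in (("top",(172,215,232,255),13),("side",(250,190,302,258),8.6)):
    im=cv2.imread(f"pics/{n}0.png");x0,y0,x1,y1=b
    c=cv2.resize(im[y0:y1,x0:x1],None,fx=k,fy=k,interpolation=cv2.INTER_LINEAR)
    c=(255*(np.clip(c/150.,0,1))**.6).astype(np.uint8)
    for i in range(x0,x1,10): cv2.putText(c,str(i),(int((i-x0+.5)*k),10),0,.35,(0,255,255)); cv2.line(c,(int((i-x0+.5)*k),12),(int((i-x0+.5)*k),20),(0,255,255))
    for i in range(y0,y1,10): cv2.putText(c,str(i),(0,int((i-y0+.5)*k)),0,.35,(0,255,255))
    cv2.imwrite(f"pics/e_{n}.png",c)
E
```

```text
(no output)
```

View pics/e_top.png

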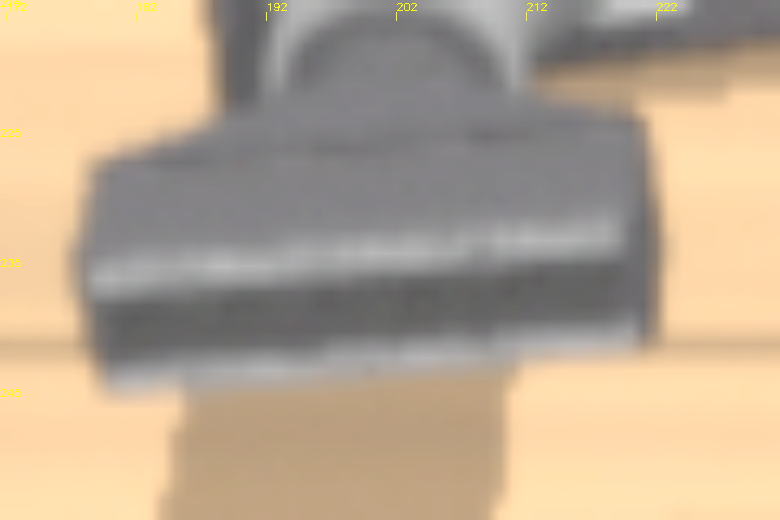

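View pics/e_side.png

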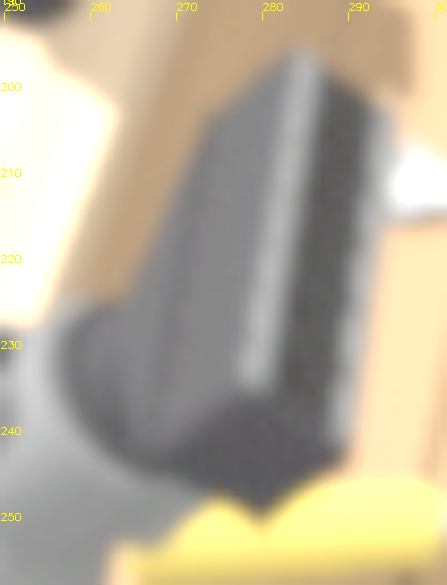

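```bash
python3 - <<'E'
from h import *
P={}
for k,s,t in (("A",(277.4,234.3),(178.4,234.9)),("B",(284.6,194.7),(219.6,231.8)),("C",(289,242.4),(180,244.5)),("D",(294.3,201.1),(221.5,241))):
    p,e=tri(s,t);P[k]=p;print(k,p.round(4),round(e,4))
P={k:v for k,v in P.items()}
print(np.linalg.norm(P["A"]-P["B"]),np.linalg.norm(P["C"]-P["D"]),np.linalg.norm(P["A"]-P["C"]),np.linalg.norm(P["B"]-P["D"]))
c=sum(P.values())/4
y=P["A"]+P["C"]-P["B"]-P["D"];x=P["A"]+P["B"]-P["C"]-P["D"]
y/=np.linalg.norm(y);x/=np.linalg.norm(x);z=np.cross(x,y);print(c,x,y,z)
yaw=np.arctan2(-y[0],y[1]);print("yaw",np.degrees(yaw))
for yw in (6,7,8):
    w=np.radians(yw);zm=np.array([-np.sin(np.radians(32))*np.cos(w),-np.sin(np.radians(32))*np.sin(w),np.cos(np.radians(32))])
    print(yw,"mouth",c-.068*zm, "zm",zm)
# predicted: stand frame
E
```

```text
A [0.4306 0.2095 0.3189] 0.0012
B [0.4371 0.1169 0.3185] 0.0012
C [0.4092 0.2094 0.3036] 0.0028
D [0.4172 0.1145 0.3041] 0.0035
0.09278599117402225 0.09518812987279433 0.026306553010382344 0.024723318613087415
[0.42351988 0.16256644 0.31130946] [0.81152987 0.04875601 0.58227324] [-7.74513011e-02  9.96995986e-01 -5.47430442e-04] [-0.58055078 -0.04465356  0.81286824]
yaw 4.442082031097581
6 mouth [0.45935699 0.16633308 0.25364219] zm [-0.52701631 -0.05539165  0.8480481 ]
7 mouth [0.4592858  0.16695795 0.25364219] zm [-0.52596933 -0.06458091  0.8480481 ]
8 mouth [0.45920371 0.16758148 0.25364219] zm [-0.52476213 -0.07375051  0.8480481 ]
```

```bash
python3 - <<'E'
from h import *
im=cv2.imread("pics/top0.png").astype(float)
g=cv2.GaussianBlur(im.sum(2),(0,0),.7)
def edge(p0,p1,n=40,w=4,a=.06,b=.94):
    p0=np.array(p0);p1=np.array(p1);d=(p1-p0)/np.linalg.norm(p1-p0);nn=np.array([-d[1],d[0]])
    pts=[]
    for s in np.linspace(a,b,n):
        q=p0+s*(p1-p0);t=np.linspace(-w,w,81)
        m=(q[None]+t[:,None]*nn).astype(np.float32)
        v=cv2.remap(g.astype(np.float32),m[:,0].reshape(1,-1),m[:,1].reshape(1,-1),cv2.INTER_LINEAR)[0]
        k=np.argmax(abs(np.gradient(v)));pts.append(m[k])
    pts=np.array(pts)
    for _ in range(3):
        l=cv2.fitLine(pts,cv2.DIST_HUBER,0,.01,.01).ravel();r=abs((pts-l[2:])@[-l[1],l[0]]);pts=pts[r<max(.6,2*np.median(r))]
    return l,len(pts)
T=lambda x,y:np.array((165+x/7-.5,145+y/7-.5))
for nm,a,b,aa,bb in (("back",T(128,180),T(495,128),.65,.95),("backL",T(128,180),T(495,128),.02,.15),("right",T(495,128),T(545,505),.06,.94),("front",T(170,545),T(545,505),.5,.95),("left",T(128,180),T(170,545),.05,.85)):
    l,n=edge(a,b,a=aa,b=bb)
    q0=onz("top",l[2:],0.01);q1=onz("top",l[2:]+30*l[:2],.01);d=q1-q0
    print(nm,n,l.round(3),"ang deg (mod 90)",np.degrees(np.arctan2(d[1],d[0]))%90, q0.round(4))
E
```

```text
back 39 [ 9.90000e-01 -1.40000e-01  2.25205e+02  1.63860e+02] ang deg (mod 90) 7.67377139913286 [0.6418 0.1398 0.01  ]
backL 39 [  0.883   0.469 187.228 170.094] ang deg (mod 90) 61.73377983250404 [0.6232 0.2582 0.01  ]
right 40 [1.27000e-01 9.92000e-01 2.39752e+02 1.89586e+02] ang deg (mod 90) 7.203172755596086 [0.5612 0.0945 0.01  ]
front 27 [  0.968   0.252 230.446 219.462] ang deg (mod 90) 75.21173286532857 [0.469  0.1233 0.01  ]
left 34 [1.16000e-01 9.93000e-01 1.84436e+02 1.93226e+02] ang deg (mod 90) 7.148115942595439 [0.5509 0.2663 0.01  ]
```

```bash
cat >> h.py <<'E'
def frame(tilt,yaw,flip=False):
    # tool z = down & forward by tilt (deg), jaw axis in the vertical plane of yaw
    t,w=np.radians(tilt),np.radians(yaw)
    f=np.array([np.cos(w),np.sin(w),0]);up=np.array([0,0,1.])
    z=np.sin(t)*f-np.cos(t)*up; x=np.cos(t)*f+np.sin(t)*up
    if flip:x=-x
    return np.stack([x,np.cross(z,x),z],1)
def delta(p,Rt,o=None):
    o=o or ctrl.get_obs();R0=R.from_rotvec(o["tool_rot"]).as_matrix()
    rv=np.degrees(R.from_matrix(R0.T@Rt).as_rotvec());sh=R0.T@(np.array(p)-o["tool_pos"])
    print("turn",rv.round(2).tolist(),"shift",sh.round(4).tolist())
    return rv,sh
ZM=-frame(32,7.2)[:,2]
E
python3 - <<'E'
from h import *
o=ctrl.get_obs();print(R.from_rotvec(o["tool_rot"]).as_matrix().round(3));print(ZM)
g=np.array([.4314,.1636,.2986])-.019*ZM
print("grasp tcp",g)
for f in(0,1): delta(g+.09*ZM,frame(32,7.2,f))
E
```

```text
[[ 0.424  0.906 -0.001]
 [ 0.906 -0.424 -0.002]
 [-0.002 -0.    -1.   ]]
[-0.52574069 -0.06641649  0.8480481 ]
grasp tcp [0.44138907 0.16486191 0.28248709]
turn [-16.06, 29.33, 56.17] shift [-0.3137, 0.2896, -0.1281]
turn [-34.11, -18.68, -118.49] shift [-0.3137, 0.2896, -0.1281]
```

{"api": "jog_arm", "payload": {
  "deltas": [
    [[-16.06, 29.33, 56.17], [-0.3137, 0.2896, -0.1281], 0.085],
    [[-16.06, 29.33, 56.17], [-0.3137, 0.2896, -0.1281], 0.085],
    [[-16.06, 29.33, 56.17], [-0.3137, 0.2896, -0.1281], 0.085],
    [[-16.06, 29.33, 56.17], [-0.3137, 0.2896, -0.1281], 0.085],
    [[-16.06, 29.33, 56.17], [-0.3137, 0.2896, -0.1281], 0.085],
    [[-16.06, 29.33, 56.17], [-0.3137, 0.2896, -0.1281], 0.085],
    [[-16.06, 29.33, 56.17], [-0.3137, 0.2896, -0.1281], 0.085],
    [[-16.06, 29.33, 56.17], [-0.3137, 0.2896, -0.1281], 0.085],
    [[-16.06, 29.33, 56.17], [-0.3137, 0.2896, -0.1281], 0.085],
    [[-16.06, 29.33, 56.17], [-0.3137, 0.2896, -0.1281], 0.085],
    [[-16.06, 29.33, 56.17], [-0.3137, 0.2896, -0.1281], 0.085],
    [[-16.06, 29.33, 56.17], [-0.3137, 0.2896, -0.1281], 0.085]
  ]
}}

```text
t: 1.1
tool_pos: [0.3958, 0.1541, 0.3619]
tool_rot: [-2.981, -0.172, -0.865]
contact_force: [0.4, 0.5, -0.7]
opening: 0.0852
```

```bash
python3 - <<'E'
from h import *
o=ctrl.get_obs();print(o["q"],o["tool_pos"])
g=np.array([.4314,.1636,.2986])-.019*ZM
delta(g,frame(32,7.2));delta(g+.05*ZM,frame(32,7.2))
crop("top",(140,150,280,300),4,"pics/t3.png")
crop("side",(200,130,350,290),3.6,"pics/s3.png")
E
```

```text
[ 0.23944053 -0.91085079  2.16569185 -0.0677905   1.32597426  0.1214386 ] [0.39578359 0.15409144 0.36186244]
turn [0.28, -0.36, -0.5] shift [-0.0032, -0.0054, 0.092]
turn [0.28, -0.36, -0.5] shift [-0.0029, -0.0052, 0.042]
```

View pics/s3.png

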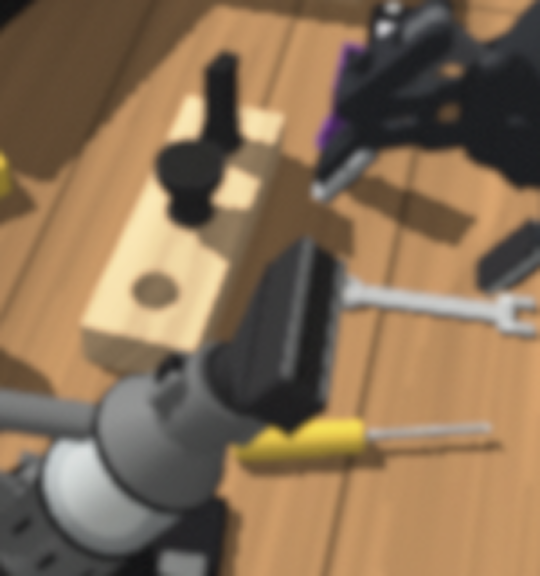

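View pics/t3.png

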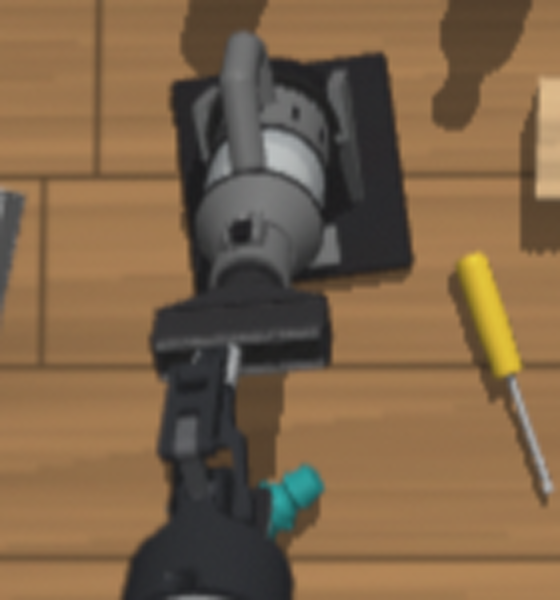

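```bash
python3 - <<'E'
from h import *
o=ctrl.get_obs();Rt=R.from_rotvec(o["tool_rot"]).as_matrix();p=o["tool_pos"]
for n,b,k in(("top",(140,150),4),("side",(200,130),3.6)):
  for nm,q in (("tcp",p),("f+",p+Rt@[.043,0,-.013]),("f-",p+Rt@[-.043,0,-.013]),("back100",p-Rt@[0,0,.1]),("head",[.4314,.1636,.2986]),("face",[.4235,.1626,.3113])):
    print(n,nm,((proj(n,q)[0]-b)*k+k/2).round(0))
E
```

```text
top tcp [233. 410.]
top f+ [214. 357.]
top f- [247. 489.]
top back100 [213. 536.]
top head [244. 338.]
top face [241. 352.]
side tcp [387. 252.]
side f+ [328. 193.]
side f- [478. 279.]
side back100 [539. 123.]
side head [298. 331.]
side face [316. 316.]
```

{"api": "jog_arm", "payload": {
  "deltas": [
    [[0.3, -0.4, -0.5], [-0.003, -0.005, 0.02], 0.085],
    [[0.3, -0.4, -0.5], [-0.003, -0.005, 0.042], 0.085],
    [[0.3, -0.4, -0.5], [-0.003, -0.0055, 0.06], 0.085],
    [[0.3, -0.4, -0.5], [-0.003, -0.0055, 0.075], 0.085],
    [[0.3, -0.4, -0.5], [-0.003, -0.0055, 0.085], 0.085],
    [[0.3, -0.4, -0.5], [-0.003, -0.0055, 0.092], 0.085],
    [[0.3, -0.4, -0.5], [-0.003, -0.0055, 0.092], 0.085],
    [[0.3, -0.4, -0.5], [-0.003, -0.0055, 0.092], 0.085]
  ]
}}

```text
t: 1.87
tool_pos: [0.4392, 0.1713, 0.2797]
tool_rot: [-2.979, -0.204, -0.844]
contact_force: [-0.8, 0.7, 0.3]
opening: 0.085
```

```bash
python3 - <<'E'
from h import *
o=ctrl.get_obs();print(o["dq"].round(4),o["tool_pos"])
g=np.array([.4314,.1636,.2986])-.019*ZM
delta(g,frame(32,7.2))
crop("top",(160,180,260,280),5.5,"pics/t4.png")
crop("side",(230,160,330,270),5,"pics/s4.png")
E
```

```text
[-0.0101 -0.0182 -0.0182  0.0007  0.0008 -0.0018] [0.4392265  0.17125686 0.27971311]
turn [-0.42, 0.37, 0.52] shift [0.0025, 0.0066, -0.0017]
```

View pics/s4.png

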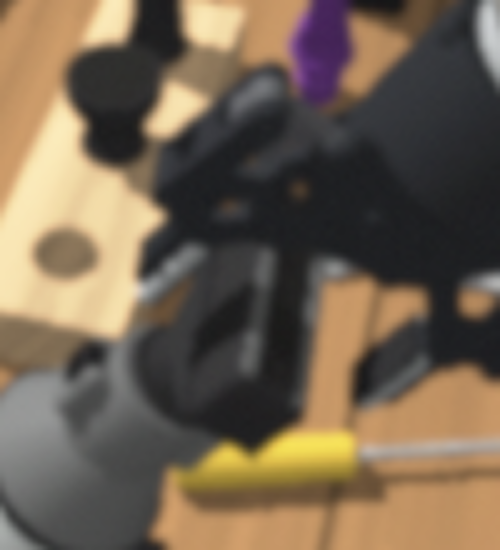

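View pics/t4.png

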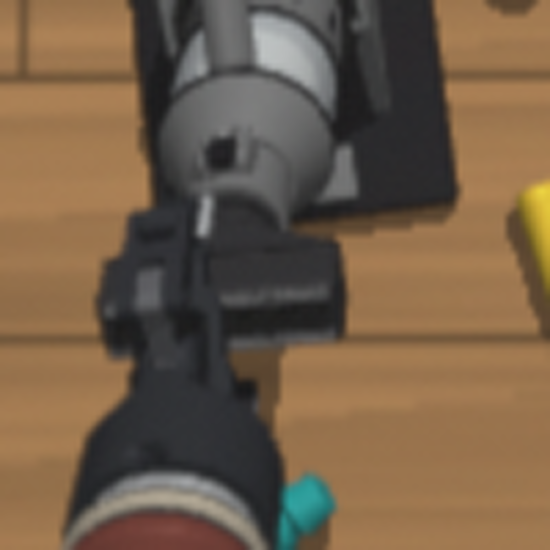

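```bash
python3 - <<'E'
from h import *
o=ctrl.get_obs();Rt=R.from_rotvec(o["tool_rot"]).as_matrix();p=o["tool_pos"]
print(Rt.round(3))
for n,b,k in(("top",(160,180),5.5),("side",(230,160),5)):
  for nm,q in (("tcp",[0,0,0]),("f+y+",[.043,.011,-.013]),("f+y-",[.043,-.011,-.013]),("f+o",[.057,0,-.03]),("f-",[-.043,0,-.013]),("body",[0,0,-.073]),("body+y",[0,.04,-.09]),("body-y",[0,-.04,-.09])):
    print(n,nm,((proj(n,p+Rt@np.array(q))[0]-b)*k+k/2).round(0))
  print(((proj(n,[.4314,.1636,.2986])[0]-b)*k+k/2).round(0))
E
```

```text
[[ 0.842  0.136  0.521]
 [ 0.115 -0.991  0.073]
 [ 0.526 -0.002 -0.85 ]]
top tcp [215. 279.]
top f+y+ [217. 205.]
top f+y- [164. 212.]
top f+o [179. 200.]
top f- [233. 379.]
top body [199. 378.]
top body+y [297. 389.]
top body-y [ 93. 418.]
[225. 300.]
side tcp [234. 351.]
side f+y+ [157. 259.]
side f+y- [150. 307.]
side f+o [146. 240.]
side f- [352. 382.]
side body [357. 246.]
side body+y [391. 134.]
side body-y [387. 313.]
[264. 309.]
```

{"api": "jog_arm", "payload": {
  "deltas": [
    [[-0.4, 0.4, 0.5], [0.003, 0.006, -0.001], 0.085],
    [[-0.4, 0.4, 0.5], [0.003, 0.006, -0.001], 0.085],
    [[-0.4, 0.4, 0.5], [0.003, 0.006, -0.001], 0.045],
    [[-0.4, 0.4, 0.5], [0.003, 0.006, -0.001], 0.045],
    [[-0.4, 0.4, 0.5], [0.003, 0.006, -0.001], 0.045],
    [[-0.4, 0.4, 0.5], [0.003, 0.006, -0.001], 0.045]
  ],
  "squeeze": 30
}}

```text
t: 2.47
tool_pos: [0.4423, 0.1648, 0.2823]
tool_rot: [-2.981, -0.186, -0.857]
contact_force: [0.3, -0.5, 0.1]
opening: 0.0449
```

```bash
python3 - <<'E'
from h import *
o=ctrl.get_obs();print(o["dq"].round(4),o["tool_pos"],o["opening"],o["contact_force"])
g=np.array([.4314,.1636,.2986])-.019*ZM
delta(g,frame(32,7.2))
crop("side",(230,160,330,270),5,"pics/s5.png")
E
```

```text
[ 0.0013  0.0011 -0.0002  0.0008 -0.0008  0.0002] [0.44229835 0.16479147 0.28234777] 0.044892039384847135 [ 0.29920061 -0.48087759  0.14756904]
turn [0.03, -0.08, -0.05] shift [-0.0007, -0.0002, -0.0006]
```

View pics/s5.png

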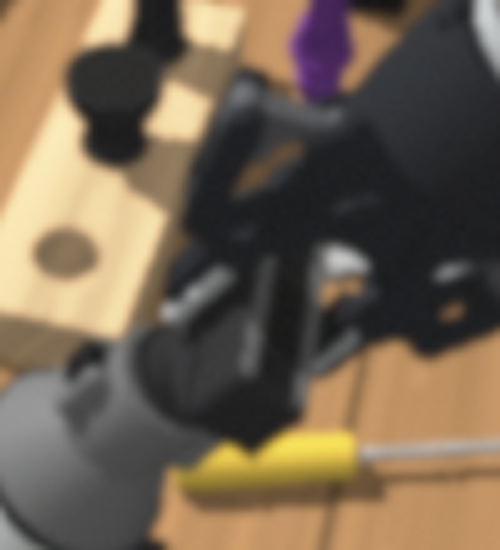

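{"api": "jog_arm", "payload": {
  "deltas": [
    [[0, 0, 0], [0, 0, 0], 0.03],
    [[0, 0, 0], [0, 0, 0], 0.02],
    [[0, 0, 0], [0, 0, 0], 0.02],
    [[0, 0, 0], [0, 0, 0], 0.02],
    [[0, 0, 0], [0, 0, 0], 0.02]
  ],
  "squeeze": 30
}}

```text
t: 2.93
tool_pos: [0.4425, 0.1649, 0.2826]
tool_rot: [-2.98, -0.186, -0.858]
contact_force: [1.8, 0.4, 0.1]
opening: 0.0322
```

{"api": "jog_arm", "payload": {
  "deltas": [
    [[0, 0, 0], [0, 0, 0], 0.02],
    [[0, 0, 0], [0, 0, 0], 0.02],
    [[0, 0, 0], [0, 0, -0.006], 0.02],
    [[0, 0, 0], [0, 0, -0.012], 0.02],
    [[0, 0, 0], [0, 0, -0.018], 0.02],
    [[0, 0, 0], [0, 0, -0.024], 0.02],
    [[0, 0, 0], [0, 0, -0.03], 0.02],
    [[0, 0, 0], [0, 0, -0.036], 0.02],
    [[0, 0, 0], [0, 0, -0.044], 0.02],
    [[0, 0, 0], [0, 0, -0.052], 0.02],
    [[0, 0, 0], [0, 0, -0.06], 0.02],
    [[0, 0, 0], [0, 0, -0.06], 0.02]
  ],
  "squeeze": 90
}}

```text
t: 3.93
tool_pos: [0.4106, 0.161, 0.3357]
tool_rot: [-2.979, -0.186, -0.862]
contact_force: [0.4, 0.7, -0.4]
opening: 0.031
```

```bash
python3 - <<'E'
from h import *
o=ctrl.get_obs();print(o["q"],o["dq"].round(4),o["tool_pos"],o["opening"],o["contact_force"])
crop("side",(220,130,350,290),3.7,"pics/s6.png")
crop("top",(160,160,260,280),5,"pics/t6.png")
E
```

```text
[ 0.24559286 -0.86792891  2.18829337 -0.06699376  1.26190218  0.12268984] [-0.0032  0.0174  0.0161  0.0014 -0.0278 -0.0002] [0.41057853 0.16103138 0.33573149] 0.030991555928192364 [ 0.36188373  0.65502779 -0.42151222]
```

View pics/s6.png

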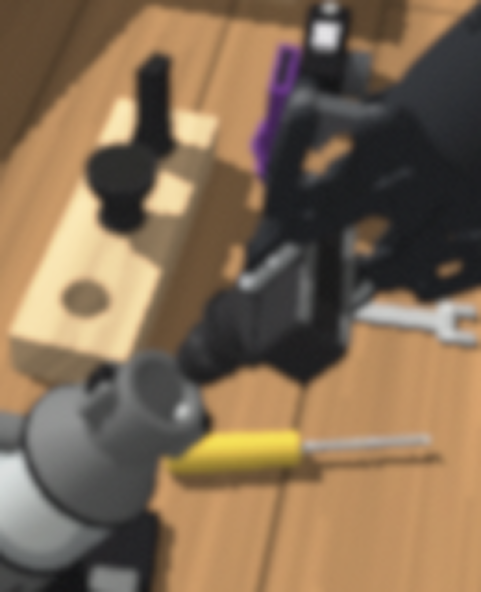

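View pics/t6.png

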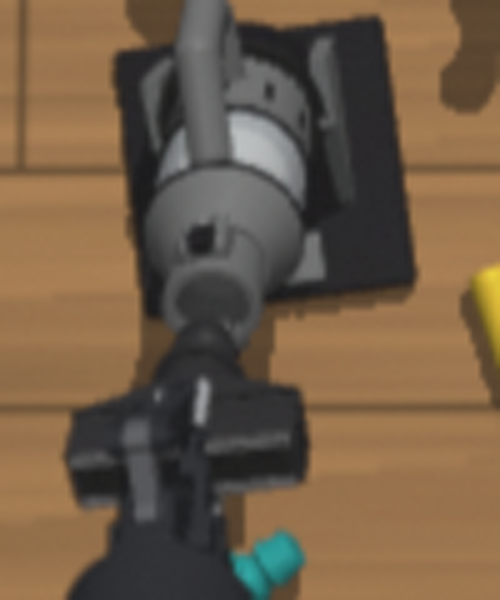

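{"api": "jog_arm", "payload": {
  "deltas": [
    [[0, 0, 0], [0, 0, -0.03], 0.02],
    [[0, 0, 0], [0, 0.03, -0.03], 0.02],
    [[0, 0, 0], [0, 0.07, -0.03], 0.02],
    [[0, 0, 0], [0, 0.11, -0.03], 0.02],
    [[0, 0, 0], [0, 0.15, -0.03], 0.02],
    [[0, 0, 0], [0, 0.17, -0.03], 0.02],
    [[0, 0, 0], [0, 0.17, -0.03], 0.02],
    [[0, 0, 0], [0, 0.17, -0.03], 0.02]
  ]
}}

```text
t: 4.7
tool_pos: [0.416, -0.0112, 0.3576]
tool_rot: [-2.982, -0.179, -0.854]
contact_force: [-0.7, 0.4, 0.3]
opening: 0.031
```

```bash
cat >> h.py <<'E'
H2=np.array([.5715,-.062,.044]);H0=np.array([.5653,-.242,.044])
E
python3 - <<'E'
from h import *
o=ctrl.get_obs();print(o["q"],o["dq"].round(4),o["tool_pos"],o["opening"],o["contact_force"])
delta([H2[0],H2[1],.22],frame(0,-1.7))
s=crop("side",(0,0,512,384),1.5,"pics/s7.png")
im=crop("top",(170,150,300,270),5,"pics/t7.png")
cv2.imwrite("pics/mt.png",im[:,:,::-1]);cv2.imwrite("pics/ms.png",s[:,:,::-1])
crop("top",(180,190,230,240),12,"pics/mt2.png","pics/mt.png")
crop("side",(230,200,290,260),10,"pics/ms2.png","pics/ms.png")
E
```

```text
[-0.38616719 -0.95188185  2.18900461  0.26428855  1.41086141 -0.48258064] [ 0.0677 -0.008  -0.0035  0.0029  0.0009  0.0052] [ 0.41599461 -0.01122735  0.35762351] 0.030969432911879043 [-0.67899912  0.35424763  0.25346363]
turn [-2.47, -31.91, 8.36] shift [0.0529, 0.0693, 0.1952]
```

View pics/s7.png

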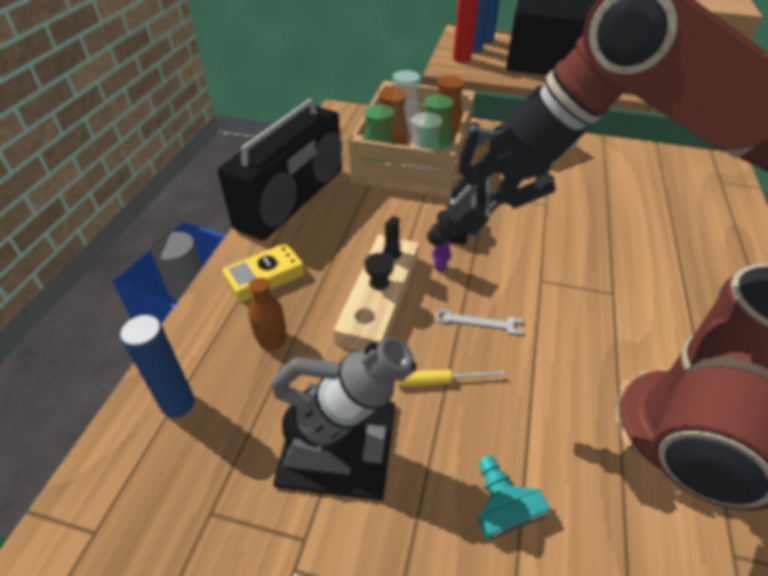

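View pics/mt2.png

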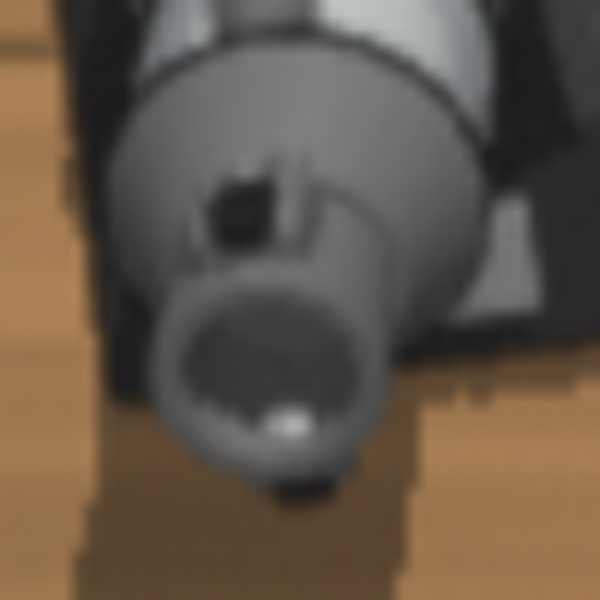

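View pics/ms2.png

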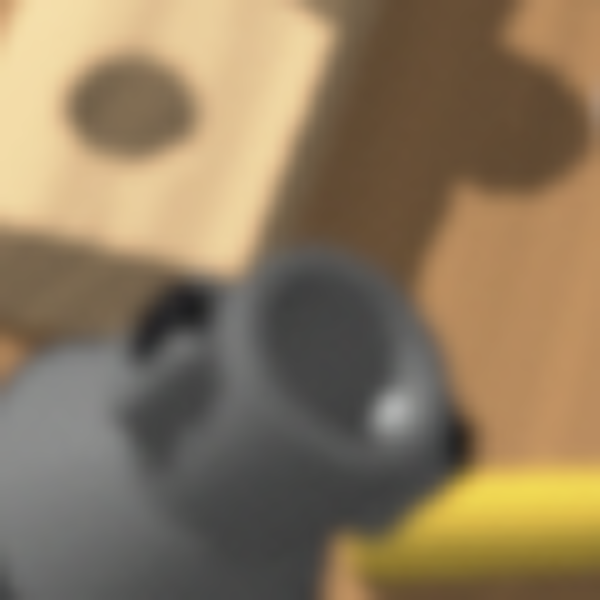

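```bash
python3 - <<'E'
from h import *
print(tri((263.5,234.7),(202.0,220.4)))
M=np.array([.4593,.1680,.2536]);F_=frame(32,7.2);print(proj("top",M),proj("side",M))
th=np.linspace(0,2*np.pi,60)
for n,src,b,k in (("top","pics/mt.png",(175,185,235,245),10),("side","pics/ms.png",(230,200,290,260),10)):
    im=crop(n,b,k,"pics/x.png",src);im=cv2.imread("pics/x.png")
    M2=tri((263.5,234.7),(202.0,220.4))[0]
    for m,col in((M,(0,0,255)),(M2,(0,255,0))):
      for r in (.0175,.0245):
        pts=m+r*(np.cos(th)[:,None]*F_[:,0]+np.sin(th)[:,None]*F_[:,1])
        q=(proj(n,pts)-b[:2]+.5)*k
        cv2.polylines(im,[q.astype(np.int32)],True,col,1)
    cv2.imwrite(f"pics/ov_{n}.png",im)
E
```

```text
(array([0.46346999, 0.16792711, 0.25434951]), np.float64(0.0006963531584239045))
[[201.99198147 221.9870625 ]] [[265.82300761 235.4450734 ]]
```

View pics/ov_top.png

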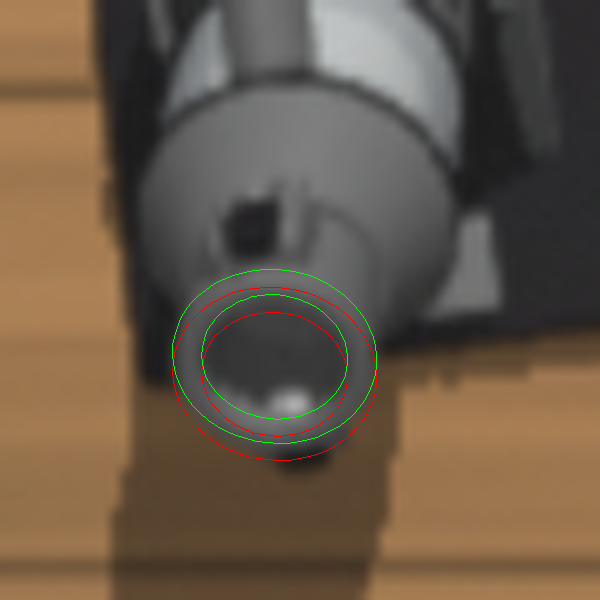

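View pics/ov_side.png

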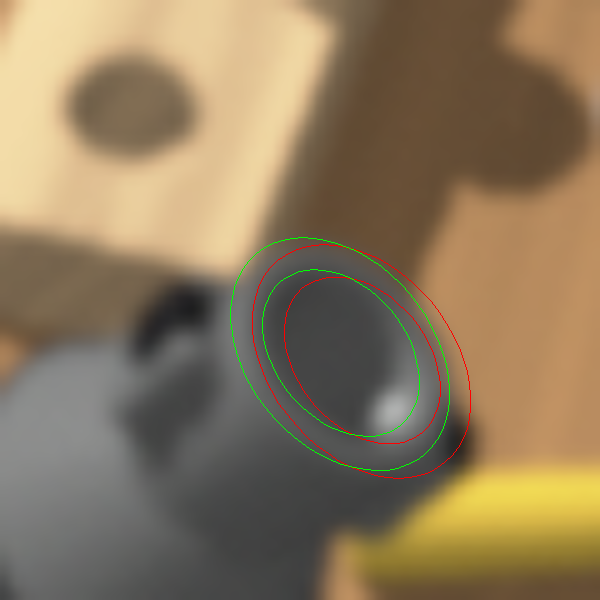

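{"api": "jog_arm", "payload": {
  "deltas": [
    [[-1.2, -16, 4.2], [0.018, 0.023, 0.065], 0.02],
    [[-2.47, -31.9, 8.4], [0.053, 0.069, 0.195], 0.02],
    [[-2.47, -31.9, 8.4], [0.053, 0.069, 0.195], 0.02],
    [[-2.47, -31.9, 8.4], [0.053, 0.069, 0.195], 0.02],
    [[-2.47, -31.9, 8.4], [0.053, 0.069, 0.195], 0.02],
    [[-2.47, -31.9, 8.4], [0.053, 0.069, 0.195], 0.02],
    [[-2.47, -31.9, 8.4], [0.053, 0.069, 0.195], 0.02],
    [[-2.47, -31.9, 8.4], [0.053, 0.069, 0.195], 0.02],
    [[-2.47, -31.9, 8.4], [0.053, 0.069, 0.195], 0.02],
    [[-2.47, -31.9, 8.4], [0.053, 0.069, 0.195], 0.02]
  ]
}}

```text
t: 5.63
tool_pos: [0.5723, -0.0585, 0.2248]
tool_rot: [3.139, -0.037, 0.012]
contact_force: [-0.3, -0.1, 1.0]
opening: 0.0312
```

```bash
python3 - <<'E'
from h import *
o=ctrl.get_obs();print(o["q"],o["dq"].round(4),o["tool_pos"],o["opening"],o["contact_force"])
delta([H2[0],H2[1],.22],frame(0,-1.7))
s=crop("side",(200,100,340,250),4,"pics/s8.png")
im=crop("top",(250,140,390,260),5,"pics/t8.png")
Rt=R.from_rotvec(o["tool_rot"]).as_matrix();p=o["tool_pos"]
print("side tip pred",(proj("side",[p,p+Rt@[0,0,.07],p+Rt@[0,0,.034],H2])-[200,100]+.5)*4)
E
```

```text
[-2.31047308e-01 -6.61763769e-02  1.74214608e+00 -1.82949119e-04
  1.45789296e+00 -2.07155866e-01] [-0.0137 -0.046   0.0006  0.0004 -0.0011  0.0003] [ 0.57226839 -0.05845186  0.22477678] 0.03115562401821526 [-0.26414446 -0.06667977  1.02243488]
turn [0.1, -0.43, 0.33] shift [-0.0007, 0.0036, 0.0048]
side tip pred [[170.3989806  245.169613  ]
 [172.3966956  327.93725057]
 [171.39672611 286.54981652]
 [179.33447335 438.92233031]]
```

View pics/s8.png

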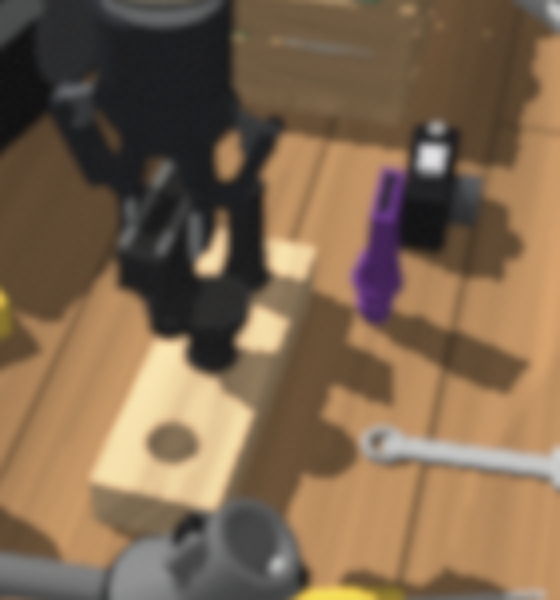

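View pics/t8.png

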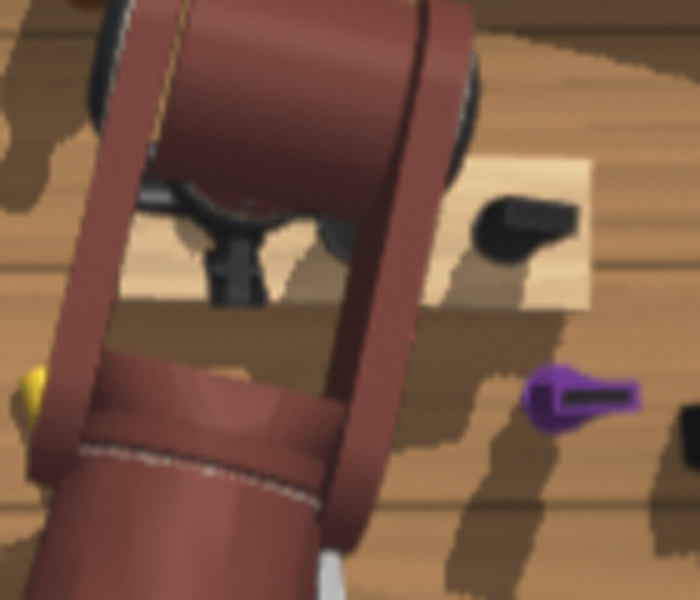

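{"api": "jog_arm", "payload": {
  "deltas": [
    [[0, 0, 0], [0.001, -0.001, 0.02], 0.02],
    [[0, 0, 0], [0.001, -0.001, 0.045], 0.02],
    [[0, 0, 0], [0.001, -0.001, 0.07], 0.02],
    [[0, 0, 0], [0.001, -0.001, 0.09], 0.02],
    [[0, 0, 0], [0.001, -0.001, 0.1], 0.02],
    [[0, 0, 0], [0.001, -0.001, 0.1], 0.02],
    [[0, 0, 0], [0.001, -0.001, 0.1], 0.02]
  ]
}}

```text
t: 6.32
tool_pos: [0.5735, -0.0589, 0.1235]
tool_rot: [3.14, -0.041, 0.008]
contact_force: [0.5, -0.4, 0.3]
opening: 0.0311
```

```bash
python3 - <<'E'
from h import *
o=ctrl.get_obs();print(o["dq"].round(4),o["tool_pos"],o["opening"],o["contact_force"])
s=crop("side",(200,100,340,250),4,"pics/s9.png")
E
```

```text
[ 0.0004 -0.0015 -0.0332 -0.0014  0.0001  0.0002] [ 0.57346821 -0.0589146   0.12351944] 0.031148977655534787 [ 0.53113186 -0.35315826  0.28769509]
```

View pics/s9.png

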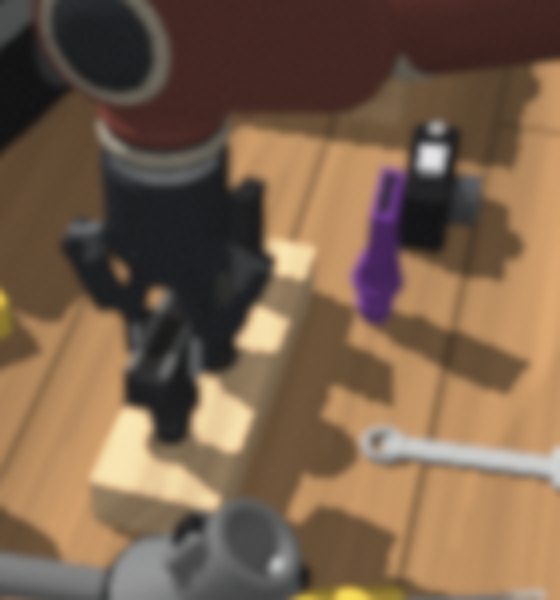

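{"api": "jog_arm", "payload": {
  "deltas": [
    [[0, 0, 0], [0, 0.0015, 0.008], 0.02],
    [[0, 0, 0], [0, 0.0015, 0.015], 0.02],
    [[0, 0, 0], [0, 0.0015, 0.022], 0.02],
    [[0, 0, 0], [0, 0.0015, 0.029], 0.02],
    [[0, 0, 0], [0, 0.0015, 0.036], 0.02],
    [[0, 0, 0], [0, 0.0015, 0.038], 0.02],
    [[0, 0, 0], [0, 0.0015, 0.038], 0.02],
    [[0, 0, 0], [0, 0.0015, 0.038], 0.02]
  ]
}}

```text
t: 7.03
tool_pos: [0.5731, -0.0604, 0.0831]
tool_rot: [3.141, -0.041, 0.002]
contact_force: [0.7, 1.1, 0.9]
opening: 0.0311
```

```bash
python3 - <<'E'
from h import *
o=ctrl.get_obs();print(o["dq"].round(4),o["tool_pos"],o["opening"],o["contact_force"])
s=crop("side",(200,120,300,250),4.5,"pics/s10.png")
E
```

```text
[ 0.0018 -0.0106 -0.0124  0.0008 -0.001   0.0012] [ 0.57311936 -0.06035684  0.08311992] 0.03114150350086649 [0.68456883 1.06696706 0.86343095]
```

View pics/s10.png

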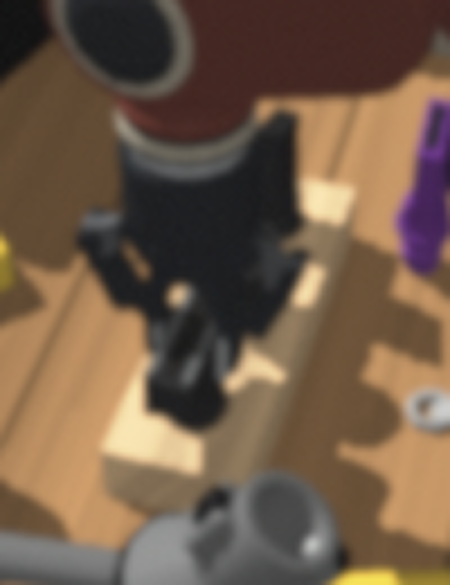

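{"api": "jog_arm", "payload": {
  "deltas": [
    [[0, 0, 0], [0, 0, 0.002], 0.02],
    [[0, 0, 0], [0, 0, 0.004], 0.02],
    [[0, 0, 0], [0, 0, 0.005], 0.02],
    [[0, 0, 0], [0, 0, 0.005], 0.02],
    [[0, 0, 0], [0, 0, 0.005], 0.02]
  ]
}}

```text
t: 7.5
tool_pos: [0.5732, -0.0604, 0.0784]
tool_rot: [3.141, -0.041, 0.003]
contact_force: [-0.2, -0.8, -1.3]
opening: 0.0307
```

{"api": "jog_arm", "payload": {
  "deltas": [
    [[0, 0, 0], [0, 0, 0.0015], 0.02],
    [[0, 0, 0], [0, 0, 0.0015], 0.02],
    [[0, 0, 0], [0, 0, 0.0015], 0.04],
    [[0, 0, 0], [0, 0, 0.0015], 0.055],
    [[0, 0, 0], [0, 0, 0.0015], 0.06],
    [[0, 0, 0], [0, 0, 0.0015], 0.06],
    [[0, 0, 0], [0, 0, 0.0015], 0.06]
  ]
}}

```text
t: 8.08
tool_pos: [0.5732, -0.0604, 0.0769]
tool_rot: [3.141, -0.041, 0.003]
contact_force: [0.0, 0.8, -0.2]
opening: 0.0599
```

```bash
python3 - <<'E'
from h import *
o=ctrl.get_obs();print(o["dq"].round(4),o["tool_pos"],o["opening"],o["contact_force"])
s=crop("side",(200,120,300,250),4.5,"pics/s11.png")
E
```

```text
[-0.0001  0.003  -0.0004  0.0007 -0.0013  0.0006] [ 0.57319446 -0.06036902  0.07693605] 0.0599076743123366 [ 0.04865233  0.80322231 -0.15391486]
```

View pics/s11.png

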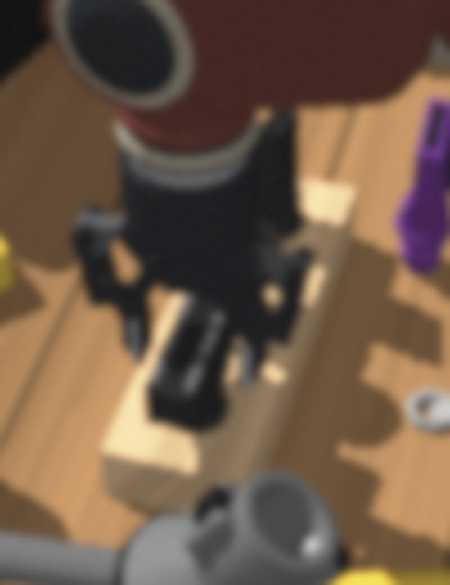

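{"api": "jog_arm", "payload": {
  "deltas": [
    [[0, 0, 0], [0, 0, -0.02], 0.06],
    [[0, 0, 0], [0, 0, -0.05], 0.06],
    [[0, 0, 0], [0, 0, -0.09], 0.06],
    [[0, 0, 0], [0, 0, -0.13], 0.06],
    [[0, 0, 0], [0, 0, -0.15], 0.06],
    [[0, 0, 0], [0, 0, -0.15], 0.06]
  ]
}}

```text
t: 8.63
tool_pos: [0.5762, -0.061, 0.2348]
tool_rot: [3.138, -0.041, 0.022]
contact_force: [0.1, 0.5, 0.8]
opening: 0.0597
```

```bash
python3 - <<'E'
from h import *
o=ctrl.get_obs();print(o["tool_pos"],o["contact_force"])
s=crop("side",(200,100,320,240),4.2,"pics/s12.png")
cv2.imwrite("pics/s12f.png",s[:,:,::-1])
im=crop("top",(335,170,385,210),14,"pics/t12.png")
crop("side",(245,135,285,185),11,"pics/s12c.png","pics/s12f.png")
E
```

```text
[ 0.5761916  -0.06100808  0.2347503 ] [0.13079171 0.47401532 0.80688259]
```

View pics/s12.png

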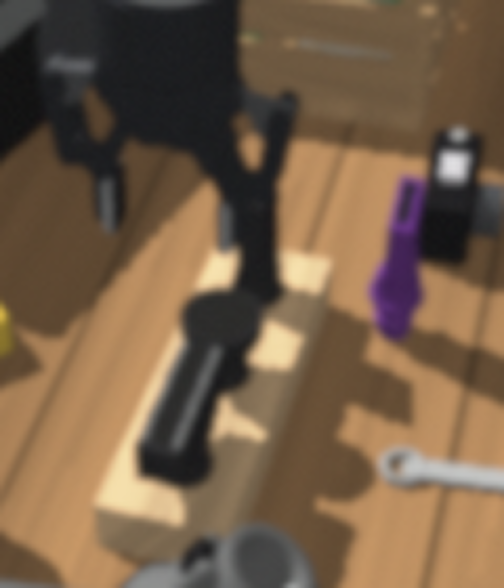

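View pics/t12.png

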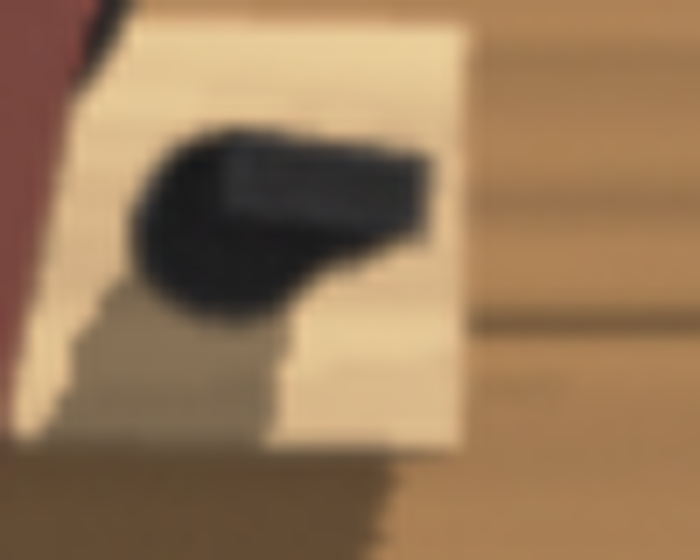

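View pics/s12c.png

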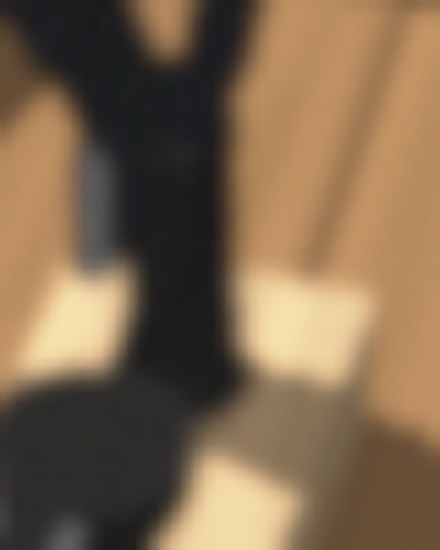

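```bash
python3 - <<'E'
from h import *
T=lambda x,y:(335+x/14-.5,170+y/14-.5)
print("flange",onz("top",T(233,226),.049))
for zl,zr in((.14,.126),(.126,.14)):
    q=[onz("top",T(*p),z) for p,z in (((222,140),zl),((430,155),zr),((425,228),zr),((222,213),zl))]
    q=np.array(q);print(zl,q.round(4).tolist());print("ctr",q.mean(0),"w",np.linalg.norm((q[0]-q[1])[:2]),np.linalg.norm((q[0]-q[3])[:2]));d=(q[0]+q[3]-q[1]-q[2]);print("yaw",np.degrees(np.arctan2(-d[0],d[1])))
E
```

```text
flange [ 0.56715843 -0.24032185  0.049     ]
0.14 [[0.5744, -0.2178, 0.14], [0.5729, -0.262, 0.126], [0.5584, -0.2607, 0.126], [0.5601, -0.2175, 0.14]]
ctr [ 0.56641497 -0.23947023  0.133     ] w 0.0442673690320247 0.01432969531270285
yaw -2.0964368612180175
0.126 [[0.5761, -0.2209, 0.126], [0.5712, -0.2583, 0.14], [0.5569, -0.257, 0.14], [0.5616, -0.2206, 0.126]]
ctr [ 0.5664371 -0.2391918  0.133    ] w 0.037657011758486465 0.014529183347918435
yaw -7.427771808062782
```

{"api": "jog_arm", "payload": {
  "deltas": [
    [[0, 0, 0], [0.0, 0.06, 0.0], 0.06],
    [[0, 0, 0], [0.0, 0.12, 0.0], 0.06],
    [[0, 0, 0], [0.0, 0.17, 0.005], 0.06],
    [[0, 0, 0], [0.0, 0.18, 0.015], 0.06],
    [[0, 0, 0], [0.0, 0.18, 0.025], 0.06],
    [[0, 0, 0], [0.0, 0.18, 0.025], 0.06],
    [[0, 0, 0], [0.0, 0.18, 0.025], 0.06],
    [[0, 0, 0], [0.0, 0.18, 0.025], 0.06],
    [[0, 0, 0], [0.0, 0.18, 0.025], 0.06]
  ]
}}

```text
t: 9.48
tool_pos: [0.5685, -0.2387, 0.202]
tool_rot: [3.141, -0.038, 0.003]
contact_force: [0.8, -0.7, -0.1]
opening: 0.06
```

```bash
python3 - <<'E'
from h import *
o=ctrl.get_obs();print(o["q"],o["dq"].round(3),o["tool_pos"],o["contact_force"],o["opening"])
delta([.567,-.240,.087],frame(0,-2))
s=crop("side",(220,90,340,200),5,"pics/s13.png")
Rt=R.from_rotvec(o["tool_rot"]).as_matrix();p=o["tool_pos"]
print((proj("side",[p,p+Rt@[.03,0,-.005],p+Rt@[-.03,0,-.005],[.567,-.24,.133],[.567,-.24,.106]])-[220,90]+.5)*5)
E
```

```text
[-5.18435230e-01  5.10988804e-02  1.66390700e+00  7.41435071e-04
  1.42487213e+00 -4.94278155e-01] [ 0.004 -0.008 -0.01  -0.002 -0.003 -0.001] [ 0.56851443 -0.23866819  0.20198844] [ 0.8276135  -0.69045274 -0.05976976] 0.06004456232840923
turn [0.01, -0.11, 0.61] shift [-0.0017, 0.0013, 0.115]
[[209.85382982 185.97128329]
 [158.72947436 169.7934518 ]
 [261.85323921 187.48076439]
 [211.22232039 281.92821636]
 [210.55758176 317.41617846]]
```

View pics/s13.png

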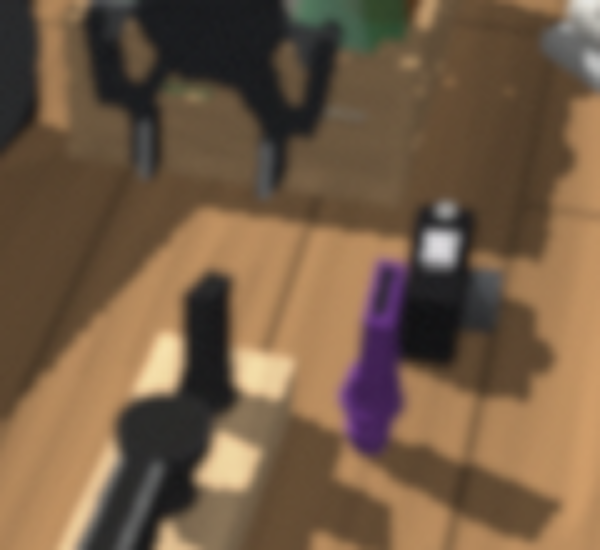

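{"api": "jog_arm", "payload": {
  "deltas": [
    [[0, 0, 0.6], [-0.0015, 0.001, 0.03], 0.06],
    [[0, 0, 0.6], [-0.0015, 0.001, 0.06], 0.06],
    [[0, 0, 0.6], [-0.0015, 0.001, 0.085], 0.06],
    [[0, 0, 0.6], [-0.0015, 0.001, 0.105], 0.06],
    [[0, 0, 0.6], [-0.0015, 0.001, 0.114], 0.06],
    [[0, 0, 0.6], [-0.0015, 0.001, 0.114], 0.06],
    [[0, 0, 0.6], [-0.0015, 0.001, 0.114], 0.04],
    [[0, 0, 0.6], [-0.0015, 0.001, 0.114], 0.03],
    [[0, 0, 0.6], [-0.0015, 0.001, 0.114], 0.03]
  ],
  "squeeze": 30
}}

```text
t: 10.28
tool_pos: [0.5684, -0.2418, 0.0905]
tool_rot: [3.138, -0.057, 0.009]
contact_force: [-0.3, 0.3, 0.8]
opening: 0.03
```

```bash
python3 - <<'E'
from h import *
o=ctrl.get_obs();print(o["dq"].round(3),o["tool_pos"],o["contact_force"],o["opening"])
delta([.567,-.240,.087],frame(0,-2))
s=crop("side",(220,110,340,210),5,"pics/s14.png")
E
```

```text
[-0.004  0.002  0.004  0.001  0.     0.   ] [ 0.56840133 -0.24184741  0.09053182] [-0.30604401  0.2847405   0.84601043] 0.03003574264237306
turn [0.14, -0.31, -0.08] shift [-0.0015, -0.0018, 0.0035]
```

View pics/s14.png

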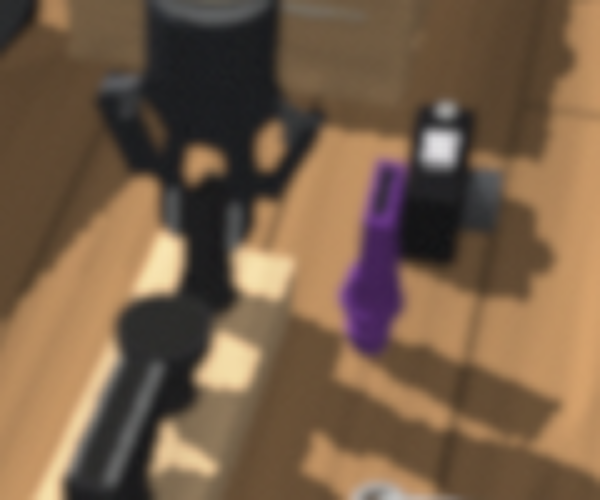

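{"api": "jog_arm", "payload": {
  "deltas": [
    [[0, -0.3, 0], [-0.0008, -0.0018, 0.003], 0.03],
    [[0, -0.3, 0], [-0.0008, -0.0018, 0.003], 0.01],
    [[0, -0.3, 0], [-0.0008, -0.0018, 0.003], 0.005],
    [[0, -0.3, 0], [-0.0008, -0.0018, 0.003], 0.005],
    [[0, -0.3, 0], [-0.0008, -0.0018, 0.003], 0.005],
    [[0, -0.3, 0], [-0.0008, -0.0018, 0.003], 0.005]
  ],
  "squeeze": 90
}}

```text
t: 10.83
tool_pos: [0.5663, -0.2394, 0.0851]
tool_rot: [3.141, -0.057, -0.005]
contact_force: [0.0, 1.1, -0.1]
opening: 0.0161
```

```bash
python3 - <<'E'
from h import *
o=ctrl.get_obs();print(o["dq"].round(3),o["tool_pos"],o["contact_force"],o["opening"]);print(R.from_rotvec(o["tool_rot"]).as_matrix().round(3))
E
```

```text
[ 0.    -0.    -0.001  0.001 -0.002 -0.   ] [ 0.56626528 -0.23940167  0.08510894] [ 0.01887018  1.07685304 -0.08409572] 0.016086495152241934
[[ 0.999 -0.037 -0.003]
 [-0.037 -0.999 -0.   ]
 [-0.003  0.    -1.   ]]
```

{"api": "jog_arm", "payload": {
  "deltas": [
    [[0, 0, 0], [0, 0, -0.015], 0.005],
    [[0, 0, 0], [0, 0, -0.035], 0.005],
    [[0, 0, 0], [0, 0, -0.06], 0.005],
    [[0, 0, 0], [0, 0, -0.09], 0.005],
    [[0, 0, 0], [0, 0, -0.13], 0.005],
    [[0, 0, 0], [0, 0, -0.17], 0.005],
    [[0, 0, 0], [0, 0, -0.2], 0.005],
    [[0, 0, 0], [0, 0, -0.2], 0.005],
    [[0, 0, 0], [0, 0, -0.2], 0.005],
    [[0, 0, 0], [0, 0, -0.2], 0.005]
  ]
}}

```text
t: 11.67
tool_pos: [0.5665, -0.2392, 0.284]
tool_rot: [3.141, -0.057, -0.007]
contact_force: [-0.4, 0.1, -0.7]
opening: 0.016
```

```bash
cat >> h.py <<'E'
M=np.array([.4615,.1675,.254]); FV=frame(32,7.2)
E
python3 - <<'E'
from h import *
o=ctrl.get_obs();print(o["q"],o["dq"].round(3),o["tool_pos"],o["contact_force"],o["opening"])
pre=M+.122*ZM;mid=pre+FV@[0,.17,0];print(pre,mid)
delta(mid,FV)
s=crop("side",(200,60,340,240),3.2,"pics/s15.png")
E
```

```text
[-0.51947838  0.00601352  1.57337533 -0.00224875  1.56617803 -0.48288476] [ 0.003  0.019  0.036 -0.     0.002  0.001] [ 0.56649209 -0.23920737  0.28395822] [-0.35231163  0.10117605 -0.69996953] 0.015980229542379248
[0.39735964 0.15939719 0.35746187] [ 0.41866629 -0.00926231  0.35746187]
turn [2.58, 32.19, -9.06] shift [-0.1565, -0.2244, -0.0728]
```

View pics/s15.png

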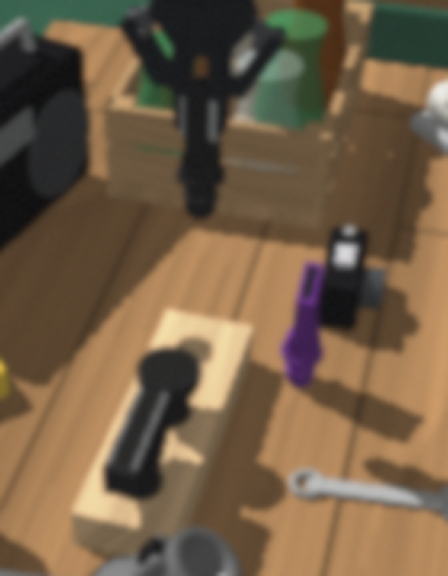

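Crevice is held, block clear. Move to the intermediate tilted pose.

{"api": "jog_arm", "payload": {
  "deltas": [
    [[0.5, 6, -1.8], [-0.04, -0.02, -0.04], 0.005],
    [[1, 12, -3.6], [-0.08, -0.06, -0.073], 0.005],
    [[1.5, 19, -5.4], [-0.11, -0.1, -0.073], 0.005],
    [[2, 26, -7.2], [-0.14, -0.14, -0.073], 0.005],
    [[2.58, 32.2, -9.06], [-0.1565, -0.18, -0.073], 0.005],
    [[2.58, 32.2, -9.06], [-0.1565, -0.2244, -0.073], 0.005],
    [[2.58, 32.2, -9.06], [-0.1565, -0.2244, -0.073], 0.005],
    [[2.58, 32.2, -9.06], [-0.1565, -0.2244, -0.073], 0.005],
    [[2.58, 32.2, -9.06], [-0.1565, -0.2244, -0.073], 0.005],
    [[2.58, 32.2, -9.06], [-0.1565, -0.2244, -0.073], 0.005],
    [[2.58, 32.2, -9.06], [-0.1565, -0.2244, -0.073], 0.005],
    [[2.58, 32.2, -9.06], [-0.1565, -0.2244, -0.073], 0.005]
  ]
}}

```text
t: 12.72
tool_pos: [0.4191, -0.0102, 0.3567]
tool_rot: [-2.982, -0.185, -0.853]
contact_force: [-0.3, 0.1, 0.3]
opening: 0.0157
```

```bash
python3 - <<'E'
from h import *
o=ctrl.get_obs();print(o["q"],o["dq"].round(3),o["tool_pos"],o["contact_force"],o["opening"])
pre=M+.122*ZM
delta(pre,FV)
E
```

```text
[-0.37877669 -0.94105024  2.18548552  0.26172128  1.40365897 -0.48137952] [-0.009  0.006 -0.009  0.001  0.002  0.004] [ 0.41911266 -0.01019262  0.35674792] [-0.33029457  0.05202919  0.30997588] 0.015680922805413947
turn [0.02, 0.09, -0.08] shift [-0.0001, -0.171, -0.0008]
```

{"api": "jog_arm", "payload": {
  "deltas": [
    [[0, 0.1, 0], [0, -0.04, -0.001], 0.005],
    [[0, 0.1, 0], [0, -0.08, -0.001], 0.005],
    [[0, 0.1, 0], [0, -0.12, -0.001], 0.005],
    [[0, 0.1, 0], [0, -0.15, -0.001], 0.005],
    [[0, 0.1, 0], [0, -0.165, -0.001], 0.005],
    [[0, 0.1, 0], [0, -0.171, -0.001], 0.005],
    [[0, 0.1, 0], [0, -0.171, -0.001], 0.005],
    [[0, 0.1, 0], [0, -0.171, -0.001], 0.005],
    [[0, 0.1, 0], [0, -0.171, -0.001], 0.005]
  ]
}}

```text
t: 13.47
tool_pos: [0.3976, 0.1588, 0.3587]
tool_rot: [-2.982, -0.184, -0.859]
contact_force: [0.2, -0.2, -0.2]
opening: 0.016
```

```bash
python3 - <<'E'
from h import *
o=ctrl.get_obs();print(o["q"],o["dq"].round(3),o["tool_pos"],o["contact_force"],o["opening"])
delta(M+.122*ZM,FV)
s=crop("side",(220,150,340,270),5,"pics/s16.png")
t=crop("top",(165,175,245,265),6.5,"pics/t16.png")
Rt=R.from_rotvec(o["tool_rot"]).as_matrix();p=o["tool_pos"]
for n,b,k in(("side",(220,150),5),("top",(165,175),6.5)):
    print(n,((proj(n,[p+Rt@[0,0,.077],p+Rt@[0,0,.041],p,M])-b+.5)*k).round().tolist())
E
```

```text
[ 0.25177355 -0.89731907  2.1637766  -0.07177387  1.31899235  0.12653949] [-0.009 -0.011  0.001 -0.002  0.002  0.004] [0.39755872 0.15883691 0.35869716] [ 0.16497139 -0.18982778 -0.21414379] 0.01602678061977508
turn [0.15, -0.12, -0.09] shift [-0.0008, -0.0006, 0.001]
side [[294.0, 365.0], [354.0, 315.0], [427.0, 253.0], [226.0, 427.0]]
top [[235.0, 367.0], [226.0, 424.0], [214.0, 495.0], [245.0, 303.0]]
```

View pics/s16.png

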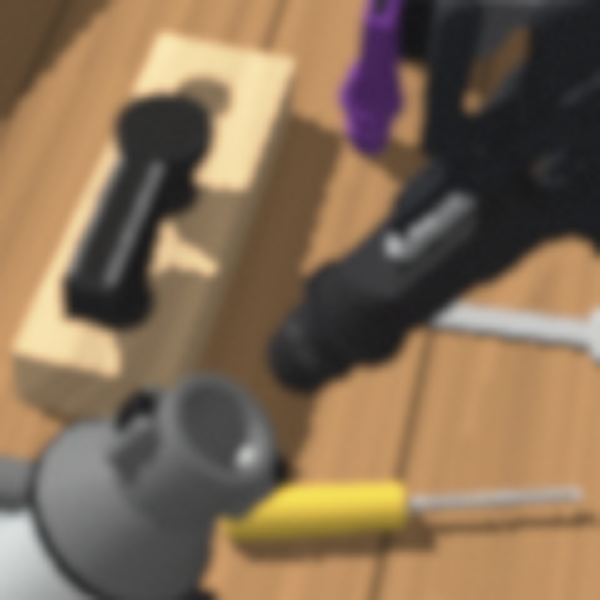

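View pics/t16.png

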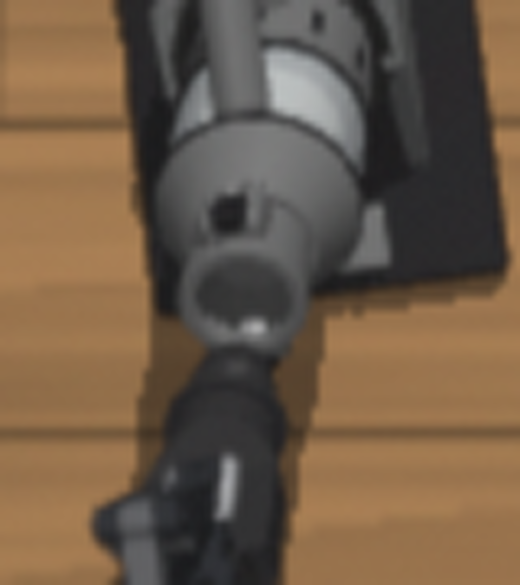

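{"api": "jog_arm", "payload": {
  "deltas": [
    [[0, 0, 0], [-0.0005, 0, 0.015], 0.005],
    [[0, 0, 0], [-0.0005, 0, 0.03], 0.005],
    [[0, 0, 0], [-0.0005, 0, 0.04], 0.005],
    [[0, 0, 0], [-0.0005, 0, 0.05], 0.005],
    [[0, 0, 0], [-0.0005, 0, 0.056], 0.005],
    [[0, 0, 0], [-0.0005, 0, 0.06], 0.005],
    [[0, 0, 0], [-0.0005, 0, 0.06], 0.005],
    [[0, 0, 0], [-0.0005, 0, 0.06], 0.005]
  ]
}}

```text
t: 14.23
tool_pos: [0.4283, 0.1641, 0.3084]
tool_rot: [-2.98, -0.188, -0.86]
contact_force: [-0.2, -0.2, -1.0]
opening: 0.0158
```

```bash
python3 - <<'E'
from h import *
o=ctrl.get_obs();print(o["dq"].round(3),o["tool_pos"],o["contact_force"],o["opening"],"F tool",R.from_rotvec(o["tool_rot"]).inv().apply(o["contact_force"]),o["wrist_torque"])
delta(M+.041*ZM,FV)
s=crop("side",(220,150,340,270),5,"pics/s17.png")
t=crop("top",(165,175,245,265),6.5,"pics/t17.png")
E
```

```text
[ 0.005 -0.008 -0.005  0.001  0.008  0.001] [0.42829684 0.16413034 0.30837776] [-0.18723548 -0.17674436 -0.97723436] 0.01584300408170444 F tool [-0.69651528  0.15107642  0.71646706] [-0.01374706  0.2744659   0.01403784]
turn [0.04, -0.18, 0.02] shift [-0.0006, 0.0008, 0.0228]
```

View pics/s17.png

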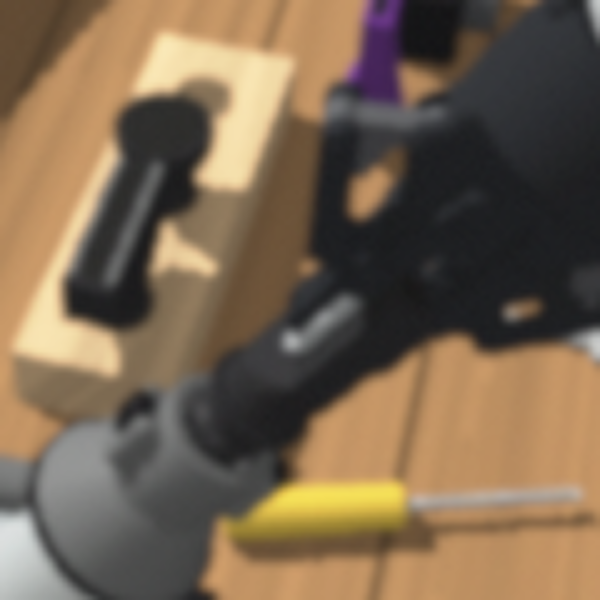

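View pics/t17.png

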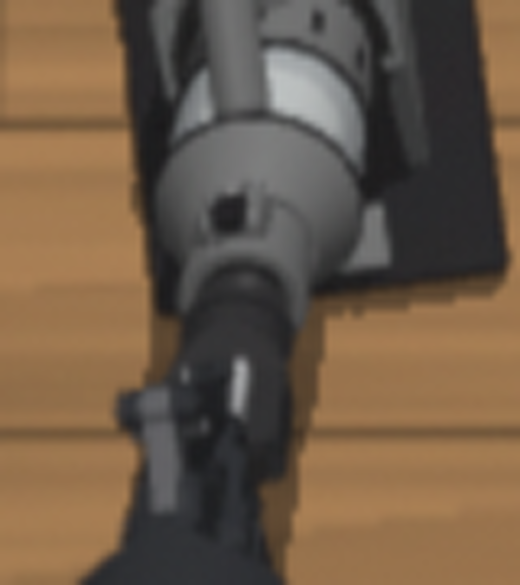

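{"api": "jog_arm", "payload": {
  "deltas": [
    [[0, 0, 0], [0, 0, 0.004], 0.005],
    [[0, 0, 0], [0, 0, 0.008], 0.005],
    [[0, 0, 0], [0, 0, 0.012], 0.005],
    [[0, 0, 0], [0, 0, 0.015], 0.005],
    [[0, 0, 0], [0, 0, 0.018], 0.005],
    [[0, 0, 0], [0, 0, 0.021], 0.005],
    [[0, 0, 0], [0, 0, 0.024], 0.005],
    [[0, 0, 0], [0, 0, 0.024], 0.005],
    [[0, 0, 0], [0, 0, 0.024], 0.005]
  ]
}}

```text
t: 15.08
tool_pos: [0.4412, 0.1659, 0.2884]
tool_rot: [-2.98, -0.188, -0.861]
contact_force: [-4.9, -0.5, 4.5]
opening: 0.0161
```

```bash
cat > st.py <<'E'
from h import *
o=ctrl.get_obs();print(o["t"],o["tool_pos"],o["opening"],"F tool",R.from_rotvec(o["tool_rot"]).inv().apply(o["contact_force"]).round(2),o["wrist_torque"].round(2))
delta(M+.041*ZM,FV)
E
python3 st.py
```

```text
15.0833 [0.44118078 0.16586278 0.2883592 ] 0.01612428164754605 F tool [-1.77 -0.11 -6.44] [-0.07  0.53  0.01]
turn [0.03, -0.23, 0.03] shift [-0.0009, 0.0009, -0.0011]
```

{"api": "jog_arm", "payload": {
  "deltas": [
    [[0, 0, 0], [0, 0, 0.002], 0.005],
    [[0, 0, 0], [0, 0, 0.004], 0.005],
    [[0, 0, 0], [0, 0, 0.006], 0.005],
    [[0, 0, 0], [0, 0, 0.008], 0.005],
    [[0, 0, 0], [0, 0, 0.008], 0.005]
  ]
}}

```text
t: 15.5
tool_pos: [0.4455, 0.1664, 0.2811]
tool_rot: [-2.98, -0.188, -0.861]
contact_force: [-3.2, 0.0, 5.0]
opening: 0.0163
```

```bash
python3 st.py
```

```text
15.5 [0.44553389 0.16637598 0.28113787] 0.01632441117685975 F tool [-0.05 -0.43 -5.95] [0.02 0.32 0.07]
turn [0.03, -0.24, 0.02] shift [-0.0008, 0.0009, -0.0095]
```

{"api": "jog_arm", "payload": {
  "deltas": [
    [[0, 0, 0], [0, 0, 0.002], 0.005],
    [[0, 0, 0], [0, 0, 0.004], 0.005],
    [[0, 0, 0], [0, 0, 0.006], 0.005],
    [[0, 0, 0], [0, 0, 0.006], 0.005],
    [[0, 0, 0], [0, 0, 0.006], 0.005]
  ]
}}

```text
t: 15.92
tool_pos: [0.4485, 0.1668, 0.2766]
tool_rot: [-2.98, -0.188, -0.861]
contact_force: [-4.3, -1.3, 6.7]
opening: 0.0161
```

```bash
python3 st.py; python3 - <<'E'
from h import *
s=crop("side",(210,170,310,280),5.4,"pics/s18.png")
t=crop("top",(165,175,245,265),6.5,"pics/t18.png")
E
```

```text
15.9167 [0.44846362 0.16675796 0.27656778] 0.01611136815680258 F tool [-0.18  0.73 -8.03] [-0.05  0.54  0.05]
turn [0.03, -0.22, 0.03] shift [-0.0009, 0.0009, -0.015]
```

View pics/s18.png

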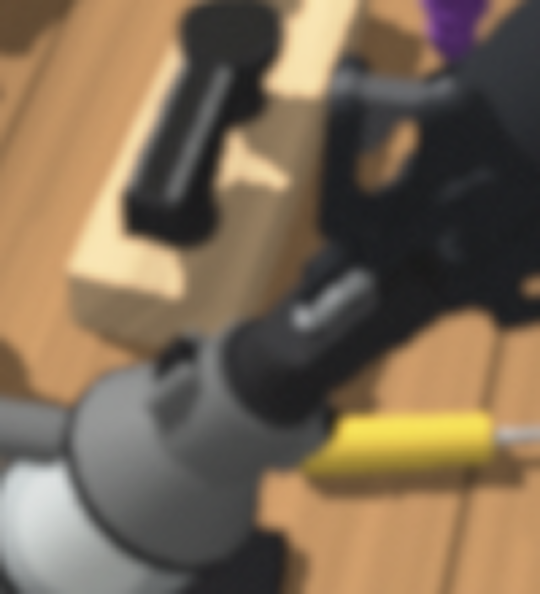

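View pics/t18.png

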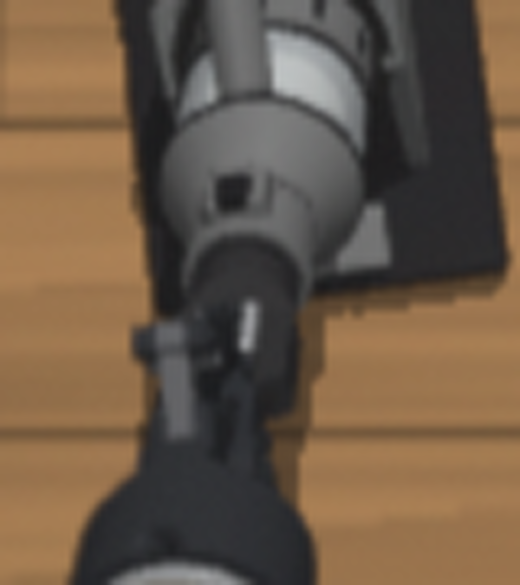

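{"api": "jog_arm", "payload": {
  "deltas": [
    [[0, 0, 0], [0, 0, -0.003], 0.005],
    [[0, 0, 0], [0, 0, -0.006], 0.005],
    [[0, 0, 0], [0, 0, -0.009], 0.005],
    [[0, 0, 0], [0, 0, -0.012], 0.005],
    [[0, 0, 0], [0, 0, -0.014], 0.005],
    [[0, 0, 0], [0, 0, -0.015], 0.005],
    [[0, 0, 0], [0, 0, -0.015], 0.005],
    [[0, 0, 0], [0, 0, -0.015], 0.005]
  ]
}}

```text
t: 16.68
tool_pos: [0.4404, 0.1656, 0.2883]
tool_rot: [-2.981, -0.188, -0.859]
contact_force: [-0.3, 0.3, 2.4]
opening: 0.0161
```

```bash
python3 st.py; python3 - <<'E'
from h import *
s=crop("side",(210,170,310,280),5.4,"pics/s19.png")
E
```

```text
16.6833 [0.44037289 0.165618   0.28827952] 0.016070051321061343 F tool [ 1.09 -0.36 -2.18] [ 0.01  0.04 -0.03]
turn [0.05, -0.16, 0.03] shift [-0.0002, 0.0008, -0.0007]
```

View pics/s19.png

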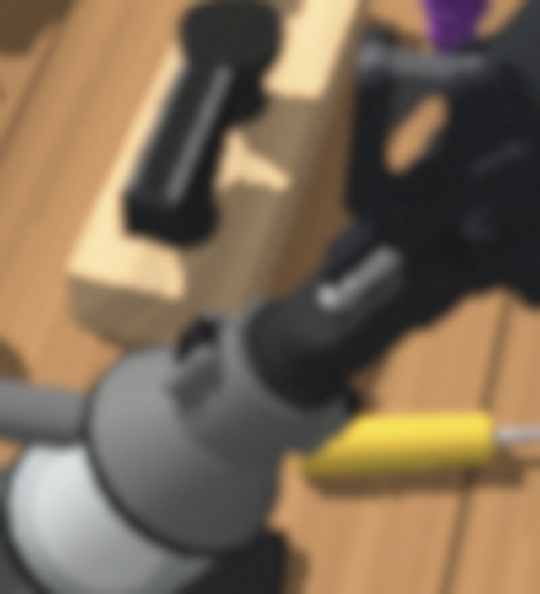

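{"api": "jog_arm", "payload": {
  "deltas": [
    [[0, 0, 0], [0, 0, -0.001], 0.005],
    [[0, 0, 0], [0, 0, -0.002], 0.005],
    [[0, 0, 0], [0, 0, -0.003], 0.005],
    [[0, 0, 0], [0, 0, -0.003], 0.005],
    [[0, 0, 0], [0, 0, -0.003], 0.005]
  ]
}}

```text
t: 17.15
tool_pos: [0.4387, 0.1654, 0.2904]
tool_rot: [-2.981, -0.188, -0.858]
contact_force: [1.1, -0.8, -0.8]
opening: 0.0158
```

```bash
python3 st.py
```

```text
17.15 [0.43866456 0.16541936 0.29038578] 0.015757577808268006 F tool [0.43 0.92 1.2 ] [0.   0.06 0.03]
turn [0.05, -0.12, 0.03] shift [0.0001, 0.0008, 0.002]
```

{"api": "jog_arm", "payload": {
  "deltas": [
    [[0, 0, 0], [0, 0, 0.0005], 0.005],
    [[0, 0, 0], [0, 0, 0.0005], 0.018],
    [[0, 0, 0], [0, 0, 0.0005], 0.03],
    [[0, 0, 0], [0, 0, 0.0005], 0.045],
    [[0, 0, 0], [0, 0, 0.0005], 0.05],
    [[0, 0, 0], [0, 0, 0.0005], 0.05],
    [[0, 0, 0], [0, 0, 0.0005], 0.05]
  ]
}}

```text
t: 17.73
tool_pos: [0.4391, 0.1655, 0.2908]
tool_rot: [-2.98, -0.188, -0.86]
contact_force: [0.2, -0.4, -0.1]
opening: 0.0496
```

```bash
python3 st.py; python3 - <<'E'
from h import *
s=crop("side",(210,150,330,280),4.5,"pics/s20.png")
E
```

```text
17.7333 [0.43907548 0.16552946 0.29077314] 0.04963363243796894 F tool [0.06 0.39 0.14] [-0.02  0.28  0.02]
turn [0.04, -0.18, 0.03] shift [-0.0004, 0.0009, 0.0021]
```

View pics/s20.png

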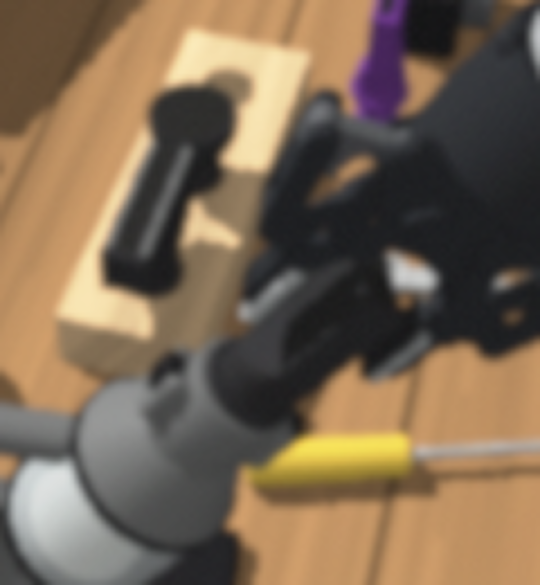

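Both fingers are clear of the blade. Retreat along the axis and then sideways.

{"api": "jog_arm", "payload": {
  "deltas": [
    [[0, 0, 0], [0, 0, -0.015], 0.05],
    [[0, 0, 0], [0, 0, -0.035], 0.05],
    [[0, 0, 0], [0, 0, -0.055], 0.05],
    [[0, 0, 0], [0, 0, -0.07], 0.05],
    [[0, 0, 0], [0, 0, -0.08], 0.05],
    [[0, 0, 0], [0, 0.03, -0.085], 0.05],
    [[0, 0, 0], [0, 0.07, -0.085], 0.05],
    [[0, 0, 0], [0, 0.11, -0.085], 0.05],
    [[0, 0, 0], [0, 0.15, -0.085], 0.05],
    [[0, 0, 0], [0, 0.17, -0.085], 0.05],
    [[0, 0, 0], [0, 0.17, -0.085], 0.05],
    [[0, 0, 0], [0, 0.17, -0.085], 0.05]
  ]
}}

```text
t: 18.78
tool_pos: [0.4154, -0.0102, 0.3622]
tool_rot: [-2.982, -0.181, -0.858]
contact_force: [0.4, -0.6, -0.7]
opening: 0.05
```

```bash
python3 st.py; python3 - <<'E'
from h import *
s=crop("side",(200,130,330,290),3.7,"pics/s21.png");cv2.imwrite("pics/s21f.png",s[:,:,::-1])
t=crop("top",(160,140,380,260),3.6,"pics/t21.png");cv2.imwrite("pics/t21f.png",t[:,:,::-1])
crop("side",(235,190,295,250),10,"pics/s22.png","pics/s21f.png")
crop("top",(180,190,230,240),12,"pics/t22.png","pics/t21f.png")
E
```

```text
18.7833 [ 0.41544534 -0.01017981  0.36220235] 0.049995031841643 F tool [-0.1   0.64  0.74] [0.02 0.23 0.04]
turn [0.12, -0.11, -0.2] shift [-0.0005, -0.1707, 0.0864]
```

View pics/s21.png

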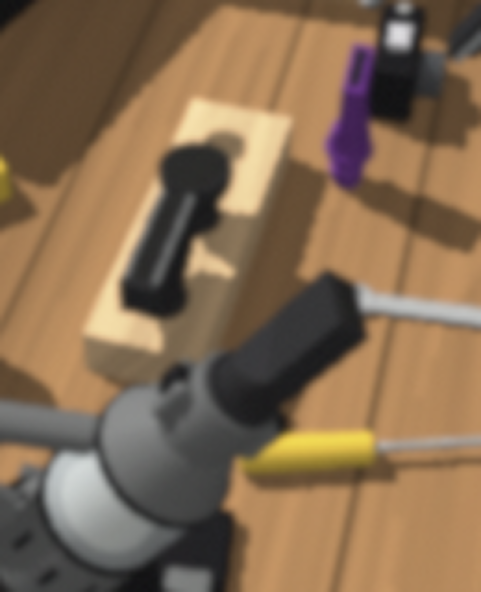

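View pics/t21.png

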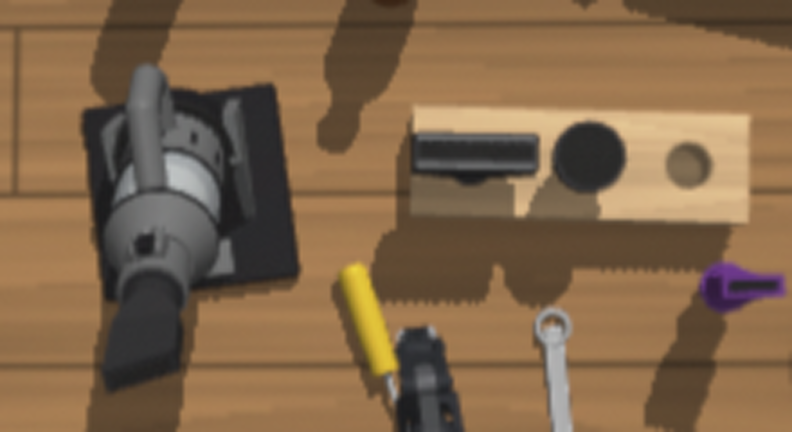

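View pics/s22.png

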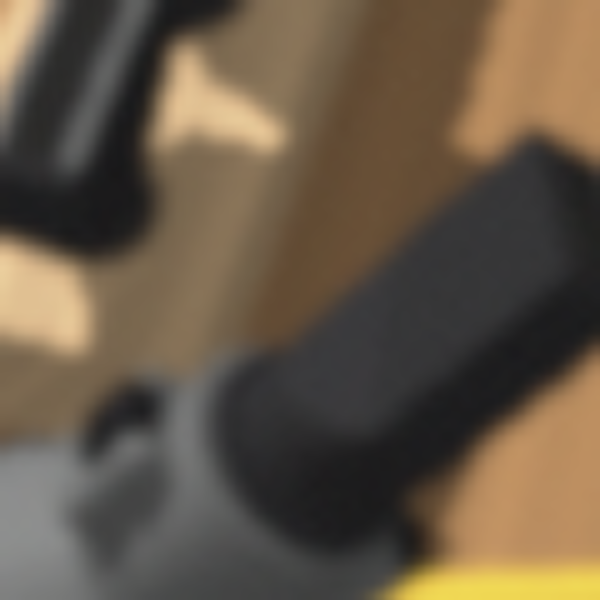

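View pics/t22.png

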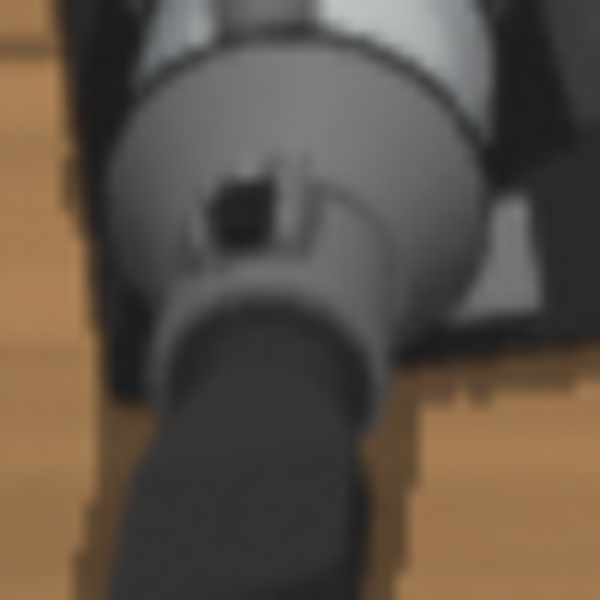

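```bash
python3 - <<'E'
from h import *
M2=np.array([.4635,.1679,.2543])
X,Y=FV[:,0],-FV[:,1]
for nm,q in (("A +y+x",M2+.096*ZM+.022*Y+.0085*X),("B -y+x",M2+.082*ZM-.022*Y+.0085*X),("C +y-x",M2+.096*ZM+.022*Y-.0085*X),("D",M2+.082*ZM-.022*Y-.0085*X)):
    print(nm,"side22",((proj("side",q)[0]-[235,190]+.5)*10).round(),"t21",((proj("top",q)[0]-[160,140]+.5)*3.6).round(),"s21",((proj("side",q)[0]-[200,130]+.5)*3.7).round())
c=(160+475.5/3.6-.5,140+154/3.6-.5)
print("wide head top at z .112",onz("top",c,.112),H2)
crop("side",(220,165,270,225),10,"pics/s23.png","pics/s21f.png")
crop("top",(265,165,330,205),12,"pics/t23.png","pics/t21f.png")
W=H2+[.001,.001,0]
for sx in(1,-1):
  for sy in (1,-1):
    q=np.array([W[0]+sx*.016,W[1]+sy*.048,.112]);print(sx,sy,((proj("side",q)[0]-[220,165]+.5)*10).round(),((proj("top",q)[0]-[265,165]+.5)*12).round())
E
```

```text
A +y+x side22 [549. 268.] t21 [101. 365.] s21 [333. 321.]
B -y+x side22 [518. 118.] t21 [174. 343.] s21 [321. 266.]
C +y-x side22 [632. 312.] t21 [107. 388.] s21 [363. 337.]
D side22 [596. 161.] t21 [179. 366.] s21 [350. 281.]
wide head top at z .112 [ 0.57098653 -0.05896641  0.112     ] [ 0.5715 -0.062   0.044 ]
1 1 [127. 398.] [128. 140.]
1 -1 [231. 148.] [538. 138.]
-1 1 [247. 421.] [129. 276.]
-1 -1 [343. 169.] [540. 274.]
```

View pics/s23.png

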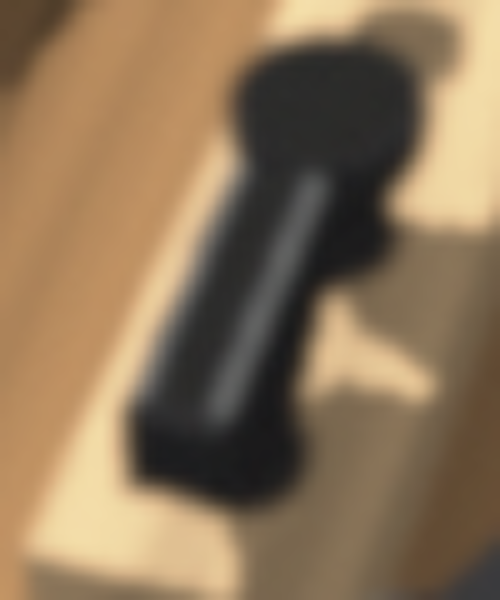

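View pics/t23.png

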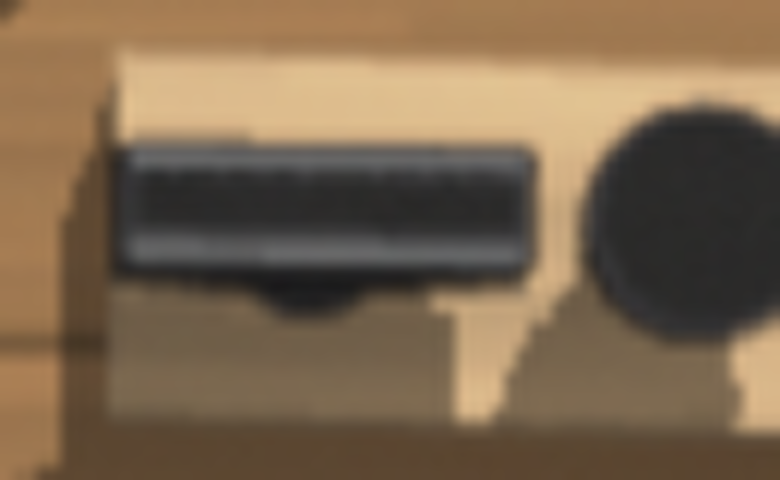

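```bash
python3 - <<'E'
from h import *
M2=np.array([.4625,.1677,.2543])
X,Y=FV[:,0],-FV[:,1]
for n,f in(("side","pics/s21f.png"),("top","pics/t21f.png")):
    im=cv2.imread(f).astype(np.float32)
    g=cv2.GaussianBlur(im[:,:,2],(0,0),.6)
    for nm,sy,sx in (("++",1,1),("+-",1,-1),("-+",-1,1),("--",-1,-1)):
        e0=M2+.042*ZM+sy*.022*Y+sx*.0085*X; e1=M2+(.092 if sy>0 else .079)*ZM+sy*.022*Y+sx*.0085*X
        a,b=proj(n,[e0,e1]);d=(b-a)/np.linalg.norm(b-a);nn=np.array([-d[1],d[0]]);pts=[];st=[]
        for s in np.linspace(.08,.92,30):
            t=np.linspace(-3.5,3.5,141);m=(a+s*(b-a)+t[:,None]*nn).astype(np.float32)
            v=cv2.remap(g,m[:,:1].copy(),m[:,1:].copy(),cv2.INTER_CUBIC).ravel();gr=abs(np.gradient(v));k=gr.argmax();pts.append(m[k]);st.append((gr[k]*20,t[k]))
        pts=np.array(pts);l=cv2.fitLine(pts,cv2.DIST_HUBER,0,.01,.01).ravel()
        res=abs((pts-l[2:])@[-l[1],l[0]])
        r1=ray(n,l[2:])[1];r2=ray(n,l[2:]+8*l[:2])[1];N=np.cross(r1,r2);N/=np.linalg.norm(N)
        print(n,nm,"strength %.0f off %.2f res %.2f"%(np.median([q[0] for q in st]),np.median([q[1] for q in st]),np.median(res)),"angle of zm out of plane deg %.2f"%np.degrees(np.arcsin(N@ZM)), "len px",np.linalg.norm(b-a).round(1))
E
```

```text
side ++ strength 11 off 1.18 res 0.24 angle of zm out of plane deg -1.12 len px 21.9
side +- strength 63 off 0.50 res 0.30 angle of zm out of plane deg 0.92 len px 21.9
side -+ strength 23 off 0.98 res 0.29 angle of zm out of plane deg -0.77 len px 15.8
side -- strength 3 off 0.58 res 0.96 angle of zm out of plane deg 21.55 len px 15.8
top ++ strength 43 off 2.45 res 0.22 angle of zm out of plane deg 0.35 len px 12.4
top +- strength 25 off 2.70 res 0.24 angle of zm out of plane deg 1.24 len px 12.6
top -+ strength 34 off -1.65 res 0.15 angle of zm out of plane deg 9.24 len px 8.9
top -- strength 45 off -2.75 res 0.30 angle of zm out of plane deg 1.66 len px 9.0
```

```bash
python3 - <<'E'
from h import *
M2=np.array([.4625,.1677,.2543]);X,Y=FV[:,0],-FV[:,1]
for n,fs in (("side",("pics/side0.png","pics/s3f.png","pics/s21f.png")),("top",("pics/top0.png","pics/t21f.png"))):
  for ang in ((60,90,120) if n=="side" else (-30,0,30)):
    dirn=np.sin(np.radians(ang))*Y+np.cos(np.radians(ang))*X
    s=np.linspace(-.012,.012,25)
    P=M2+.0215*dirn+s[:,None]*ZM
    uv=proj(n,P).astype(np.float32)
    for f in fs:
        im=cv2.imread(f)
        if im is None: continue
        v=cv2.remap(im.astype(np.float32).mean(2),uv[:,:1].copy(),uv[:,1:].copy(),cv2.INTER_LINEAR).ravel()
        th=(v[:6].mean()+v[-6:].mean())/2
        k=np.where(v<th)[0];print(n,ang,f,v[::2].round().astype(int).tolist(),"cross mm %.2f"%(1000*np.interp(-th,-v[max(k[0]-1,0):k[0]+1],s[max(k[0]-1,0):k[0]+1]) if len(k) and k[0]>0 else np.nan))
E
```

```text
side 60 pics/side0.png [84, 85, 86, 87, 87, 86, 79, 67, 54, 43, 38, 36, 37] cross mm 2.90
side 60 pics/s21f.png [88, 89, 89, 90, 91, 88, 80, 65, 52, 42, 39, 38, 38] cross mm 2.24
side 90 pics/side0.png [66, 66, 68, 70, 73, 71, 66, 54, 42, 38, 37, 39, 41] cross mm 2.15
side 90 pics/s21f.png [70, 69, 71, 73, 75, 71, 64, 52, 41, 36, 34, 31, 30] cross mm 2.15
side 120 pics/side0.png [63, 64, 64, 62, 59, 53, 46, 40, 34, 31, 29, 29, 29] cross mm -0.03
side 120 pics/s21f.png [66, 67, 67, 65, 62, 56, 49, 44, 39, 36, 34, 32, 32] cross mm -0.31
top -30 pics/top0.png [96, 100, 105, 107, 105, 104, 98, 91, 82, 72, 63, 55, 47] cross mm 4.55
top -30 pics/t21f.png [98, 102, 107, 109, 108, 107, 100, 92, 83, 72, 62, 54, 47] cross mm 4.52
top 0 pics/top0.png [67, 79, 90, 100, 104, 102, 99, 90, 81, 72, 63, 56, 50] cross mm nan
top 0 pics/t21f.png [68, 81, 92, 102, 107, 104, 101, 91, 81, 70, 59, 51, 48] cross mm nan
top 30 pics/top0.png [83, 87, 93, 92, 93, 91, 87, 83, 78, 73, 65, 58, 51] cross mm 5.62
top 30 pics/t21f.png [85, 90, 96, 95, 95, 92, 86, 82, 75, 69, 62, 55, 49] cross mm 4.51[ WARN:0@0.278] global loadsave.cpp:275 findDecoder imread_('pics/s3f.png'): can't open/read file: check file path/integrity
[ WARN:0@0.298] global loadsave.cpp:275 findDecoder imread_('pics/s3f.png'): can't open/read file: check file path/integrity
[ WARN:0@0.314] global loadsave.cpp:275 findDecoder imread_('pics/s3f.png'): can't open/read file: check file path/integrity
```

```bash
python3 -c "
from station import job
print(job.finish_job())"
```

```text
the job is handed in; nothing more can be done
None
```

I swapped the nozzles and handed the job in at about 19 s of the 64 s. I could not read the catch position directly, so the click is inferred from forces and pictures.

- **Wide nozzle:** I pulled it straight out of the mouth along its axis and stood it in the free hole (hole2). In both views its head sits within about 2–3 mm of where a fully seated nozzle should be, in position and height.
- **Crevice nozzle:** I took it from hole0 and pushed it into the vacuum, reading no more than about 8 N of push.
- **Catch click:** At the same depth, the push force was 6.4 N before the snap and 2.2 N after it. It then held against a light pull of about 1 N.
- **Fit after letting go:** The flange edge lies where the wide nozzle's flange was at the start, to within about 1 mm. The blade's clear edges agree with the mouth axis to 1–2 degrees. One weak edge in each view gave no usable angle.
- **Everything else:** In the last pictures the cup nozzle is still in the block and the purple look-alike is standing. The gripper is open, well clear, and touching nothing. I moved nothing near the bottle and did not check it separately at the end.

**Disagreements:** The two cameras and the arm differed by about 2–4 mm on the mouth and hole positions. I used values in between, and the insertion forces stayed low.

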